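# Decant pressed tea from a sliding-lid box into a glass bowl

### The job

Refill the big glass bowl with the pressed-tea pieces from the wooden box: lift the lid's front end over the stop lips, draw it right out of its grooves and lay it flat on the table with its pull upward. Then pick up the box, tip it with its pouring end close above the bowl until all six pieces have slid into the bowl, and stand the empty box upright on the table again. The bowl must stay standing where it is, and leave the other tea ware alone.

Things in the scene. Friction and masses are not known exactly. Their poses are not given: they have to be found in the camera images.
- teabox: Light wooden sliding-lid tea box, loose on the table, 0.25 to 0.4 kg, 160 mm long (x) x 67 wide (y) x 49 high. Origin: centre of its underside; z up, +x to the pouring end, over which the lid is drawn out. Outer sides flat, walls 7.5 thick, 52 clear between them; floor 5 thick; the blind end (-x) is closed to full height. Pieces lie on the floor.
- mouth (a point): Middle of the top edge of the tea box's pouring end, at (80, 0, 32) mm in the box's frame: this end is only 32 high. Inside it the floor rises as a 40-degree ramp (from x = 41, z = 5 to x = 73, z = 32), so the pieces slide out when the box is tipped about 80 to 95 degrees, pouring end down; a little shake helps.
- lip (a point): Between the two stop lips of the tea box, at (75, 0, 36) mm in its frame, level with their tops. Grooves in both side walls hold the lid: floor at z = 32, overhanging rails z = 44 to 49, so the lid can rise 7. At the pouring end each groove is closed by a lip 4 high (x = 75 to 80): lift the lid's front end over 4 mm, till it nears the rails, to draw it out.
- lid: The box's flat wooden lid, 60 to 90 g, loose in the grooves with 2 mm play along and 1 to each side: 146 (x) x 58 (y) x 5 thick. Origin: centre of its underside; x to the pouring end, z up. An upright wooden pull stands across it, centre at x = 50: 12 thick (x), 30 wide (y), 22 high above the lid's top.
- pull (a point): Middle of the lid's pull, at (50, 0, 18) mm in the lid's frame: 13 above the lid's top face, 9 below the pull's top. It starts 50 above the table. Pinch the pull's 12 mm thickness (fingers fore and aft); there is 26 to the rails on either side of its middle.
- bowl: Large open glass bowl on a black foot, loose, 0.6 kg: 156 across the rim, 85 high, wall 5, inner floor 8 above the table and about 90 across. Origin: centre of its underside.
- pitcher: Glass serving pitcher, 95 high, 86 across, handle to its +y side out to 74. Origin: centre of its underside. Not to be disturbed.
- gaiwan: Lidded glass tea bowl on a saucer, 112 across, 90 high. Origin: centre of its underside. Not to be disturbed.
- tumbler: Straight glass tumbler, 74 across, 85 high. Origin: centre of its underside. Not to be disturbed.
- cup: Small glass tea cup, 68 across, 45 high. Origin: centre of its underside. Not to be disturbed.
- scoop: Dark wooden tea scoop lying flat, 175 long (x), 38 wide, 12 high. Origin: at its underside, 78 from the bowl's end and 95 from the handle's end. Not to be disturbed.
- tea1: Pressed-tea piece 1 of six alike, a dark brown puck 24 across and 16 high, 11 g, lying in the tea box under the lid at the start. Origin: its centre.
- tea2: Pressed-tea piece 2 of six alike, a dark brown puck 24 across and 16 high, 11 g, lying in the tea box under the lid at the start. Origin: its centre.
- tea3: Pressed-tea piece 3 of six alike, a dark brown puck 24 across and 16 high, 11 g, lying in the tea box under the lid at the start. Origin: its centre.
- tea4: Pressed-tea piece 4 of six alike, a dark brown puck 24 across and 16 high, 11 g, lying in the tea box under the lid at the start. Origin: its centre.
- tea5: Pressed-tea piece 5 of six alike, a dark brown puck 24 across and 16 high, 11 g, lying in the tea box under the lid at the start. Origin: its centre.
- tea6: Pressed-tea piece 6 of six alike, a dark brown puck 24 across and 16 high, 11 g, lying in the tea box under the lid at the start. Origin: its centre.
Not all that is in view belongs to the job. What is shaped like the lid but green is not meant.

How it is judged:
On the way, in this order (a step that is already met when the one before it is completed fails the run):
1. the lid has been drawn clear out of the box's grooves (distance between lid and teabox above 0.155 m), for 0.1 s.
2. the box is held tipped, more than 55 degrees, with its mouth over the bowl (angle between teabox's own z axis and vertical above 0.96 rad and horizontal distance between mouth and bowl below 0.1 m and height (world z) of mouth above 0.06 m), for 0.2 s.
At the end, for the whole second after the job is handed in: All six tea pieces rest inside the bowl, centres within 66 mm of its axis and below its rim; the bowl is upright within 40 mm of its start; the empty box stands upright and the lid lies flat, pull up, on the table (within 5 degrees and 6 mm), all still (horizontal distance between each of tea1, tea2, tea3, tea4, tea5, tea6 and bowl below 0.066 m and z of tea1 in the frame of bowl between 0.008 and 0.085 m and linear speed of each of tea1, tea2, tea3, tea4, tea5, tea6 below 0.05 m/s and z of tea2 in the frame of bowl between 0.008 and 0.085 m and z of tea3 in the frame of bowl between 0.008 and 0.085 m and z of tea4 in the frame of bowl between 0.008 and 0.085 m and z of tea5 in the frame of bowl between 0.008 and 0.085 m and z of tea6 in the frame of bowl between 0.008 and 0.085 m and angle between each of bowl, teabox, lid's own z axis and vertical below 0.08 rad and height (world z) of bowl below 0.01 m and distance of bowl from where it was at the start of the episode below 0.04 m and height (world z) of each of teabox, lid below 0.006 m and linear speed of each of teabox, lid below 0.02 m/s); the robot touches nothing.
It fails at once if the glass bowl is tipped or pushed more than 40 mm (angle between bowl's own z axis and vertical above 0.25 rad or distance of bowl from where it was at the start of the episode above 0.04 m).
It fails at once if a bystander (pitcher, lidded tea bowl, tumbler, cup or scoop) is moved more than 30 mm or knocked over (distance of any of pitcher, gaiwan, tumbler, cup, scoop from where it was at the start of the episode above 0.03 m or angle between any of pitcher, gaiwan, tumbler, cup, scoop's own z axis and vertical above 0.4 rad).
It fails at once if a tea piece is let fall out of the box from more than about 0.15 m above the bowl's rim ((x of tea1 in the frame of teabox above 0.09 m and height (world z) of tea1 above 0.235 m and linear speed of tea1 above 0.6 m/s) or (x of tea2 in the frame of teabox above 0.09 m and height (world z) of tea2 above 0.235 m and linear speed of tea2 above 0.6 m/s) or (x of tea3 in the frame of teabox above 0.09 m and height (world z) of tea3 above 0.235 m and linear speed of tea3 above 0.6 m/s) or (x of tea4 in the frame of teabox above 0.09 m and height (world z) of tea4 above 0.235 m and linear speed of tea4 above 0.6 m/s) or (x of tea5 in the frame of teabox above 0.09 m and height (world z) of tea5 above 0.235 m and linear speed of tea5 above 0.6 m/s) or (x of tea6 in the frame of teabox above 0.09 m and height (world z) of tea6 above 0.235 m and linear speed of tea6 above 0.6 m/s)).
It also fails if it takes over 64 s, if anything falls off the work surface, if the arm or the gripper's body presses on something with over 40 N, if the wrist force passes 120 N, or if a joint passes its speed limit or range.

### The arm

A 7-joint arm with a two-finger parallel gripper is mounted at the origin on the work surface. World frame = base frame: x ahead of the robot, y to its left, z up, the work surface at z = 0. Lengths are in m, angles in rad, forces in N, time in s.
With the tool pointing down it reaches from about 0.4 to 0.875 m from the base axis. Payload 19.3 kg.
Tool frame: the origin (TCP) lies at the very end of the fingers, on their centre line; the grasp point (between the pads) lies 19 mm behind it; z points along the fingers, x is the direction in which the jaws open and shut, and the axes are right-handed (so a half turn about z gives the same grasp; the last joint's range is limited). The gripper opens to 85 mm and grips with 20 to 120 N. Pads are 22 mm wide; open, the fingers measure 114 mm over their backs; the gripper's body (76 mm by 85 mm) begins 54 mm behind the grasp point. The pads swing forward as they close: fully open they stand 13 mm farther back than shut.
Start: joints at [1.12, 0.521, -0.036, 1.599, 0.021, 1.021, -0.113], TCP at [0.232, -0.58, 0.231] pointing down, gripper open.
Joint ranges: [-2.91, 2.91], [-0.3, 2.13], [-1.5, 1.42], [0.17, 2.43], [-1.26, 4.41], [0.16, 1.93], [-2.52, 2.52]. Speed limits (rad/s): [1.89, 1.89, 2.39, 2.39, 3.01, 3.01, 3.01].

### API

Orientations are given as [roll, pitch, yaw] about the fixed x, y, z axes, in that order (R = Rz(yaw) Ry(pitch) Rx(roll)).
In Python, from workcell import observe, eyes, job_done gives the robot as it stands. The module is installed in compiled form; this text tells all that it offers.
- The arm moves only by the shell command python3 -m pendant 'ROWS' [FORCE]. ROWS is JSON, a list of rows, each an object of numbers: "dx", "dy", "dz": the shift along the tool's x, y, z in mm; "ax", "ay", "az": the turn, a rotation vector about the tool's x, y, z in degrees; "claw": the finger opening in mm, from 0 to 85.4. A call has 1 to 10 rows; each row is the pose to reach, as a shift and turn from the pose commanded when the call began, along the tool's axes at that moment; what a row does not reach only later rows make up. A row lasts 1/12 s, in which the tool goes at most 41.7 mm and 7.16 degrees, less where a joint would pass 70% of its speed; a pose out of reach is approached as far as the arm can. A call with a gripper value outside its range is refused whole. The fingers move at their own pace and stop on an object; FORCE is the grip in N (left out, the last holds). Time passes only in rows, so rows that repeat a pose let the fingers close. It gives the time, the measured TCP pose, the force and the opening at its end, in the units of the state.
- observe(): the state, without advancing time (a new reading comes with each control period).
- eyes.grab_frame(name): name is "scene" or "side" or "wrist"; returns a dict with "image" (400x640x3 uint8, blue, green, red), "fovy" (degrees; the focal length in pixels is half the picture's height over the tangent of half this angle, whatever the lens; pixels are square), "cx", "cy" (the principal point, pixels), "view" (4x4, takes a point from world to camera coordinates). Camera axes: x right, y up, looking along -z (the intrinsics and any distortion apply to the point x, -y, -z); pixel columns grow to the right and rows downward; lengths in m; the calibration is good to about 2 mm. A picture is of the moment at which its call begins. There is no depth.
- job_done(): hands the job in, once; it reports no verdict.
The state is a dict: "clock": time; "qpos": joint angles; "qd": joint speeds; "joint_efforts": joint torques, N m; "position": TCP position; "tool_rot": TCP orientation; "force": force on the tool from outside, world axes, zero at the start; "moment": the same for the moment, N m; "grip_width": finger opening in m.
Only numpy, scipy, OpenCV 4.12 (cv2) and the standard library are available. Lean on these libraries where they do the work, as an engineer would, in place of code of your own. Each camera call takes 0.05 s, during which the arm holds its last target.

## Working session

There is one attempt and no reset: what is moved stays moved. The work goes in short steps, Python scripts to look and compute and a shell command to move; the robot and the scene stay as the last step left them, time stands still between calls to the robot, and variables do not carry over. Pictures are saved under pics/ and viewed, and the job is handed in when it is done.

```bash
mkdir -p pics; cat > h.py <<'E'
import numpy as np, cv2
from workcell import observe, eyes
def grab(n,f):
    d=eyes.grab_frame(n); cv2.imwrite('pics/'+f+'.png',d['image']); np.savez('pics/'+f+'.npz',**{k:np.array(v) for k,v in d.items()}); return d
E
python3 - <<'E'
from h import *
print(observe())
for n in ('scene','side','wrist'):
    d=grab(n,n+'0'); print({k:v for k,v in d.items() if k!='image'})
E
```

```text
{'clock': 0.0, 'qpos': array([ 1.1197916 ,  0.52200301, -0.03631086,  1.59997612,  0.02120867,
        1.02109894, -0.11280609]), 'qd': array([ 0.00043883,  0.00090793,  0.00014058, -0.00023524,  0.00029045,
       -0.00036493, -0.00164651]), 'joint_efforts': array([-1.50871278e-03, -9.27110553e+01,  1.97883099e+00, -3.69936311e+01,
        1.75639131e-02,  8.25243071e-03,  9.27771993e-06]), 'position': array([ 0.23212848, -0.57994802,  0.2307442 ]), 'tool_rot': array([ 3.14149920e+00,  1.09626219e-03, -1.19001810e+00]), 'force': array([ 0.83608163, -0.82156346, -0.25502394]), 'moment': array([-0.0306787 ,  0.01889415, -0.03536791]), 'grip_width': 0.08557981818637916}
{'fovy': 55.001841530693646, 'cx': 324.81746871066605, 'cy': 199.60274690339227, 'view': array([[ 0.35381622,  0.93523737,  0.01204739, -0.20539735],
       [-0.77402423,  0.285547  ,  0.56511008,  0.33684765],
       [ 0.52507197, -0.20927009,  0.82492755, -1.59390043],
       [ 0.        ,  0.        ,  0.        ,  1.        ]])}
{'fovy': 43.48459040082892, 'cx': 317.7313633779198, 'cy': 198.98940916566517, 'view': array([[-0.81623814, -0.57746888, -0.01688153,  0.38240483],
       [ 0.44315731, -0.64460385,  0.6229747 , -0.24725268],
       [-0.37063041,  0.50101454,  0.7820598 , -1.35333239],
       [ 0.        ,  0.        ,  0.        ,  1.        ]])}
{'fovy': 67.51780569014508, 'cx': 318.92014793760603, 'cy': 198.85325591469274, 'view': array([[ 3.70919377e-01, -9.28664662e-01, -8.72580794e-04,
        -6.23431536e-01],
       [ 8.88403116e-01,  3.55111804e-01, -2.90921827e-01,
         3.68509807e-02],
       [ 2.70478683e-01,  1.07133339e-01,  9.56746429e-01,
        -3.79577490e-01],
       [ 0.00000000e+00,  0.00000000e+00,  0.00000000e+00,
         1.00000000e+00]])}
```

View pics/scene0.png

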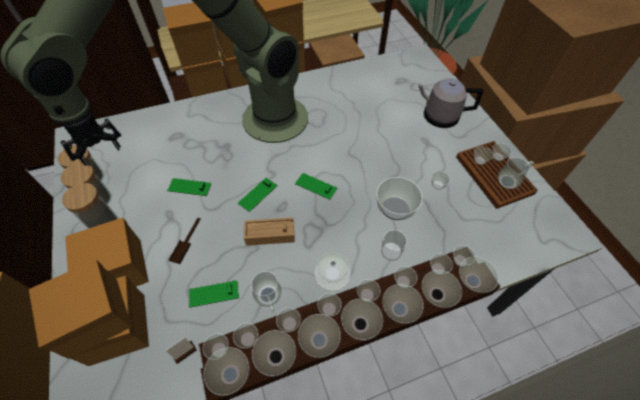

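View pics/side0.png

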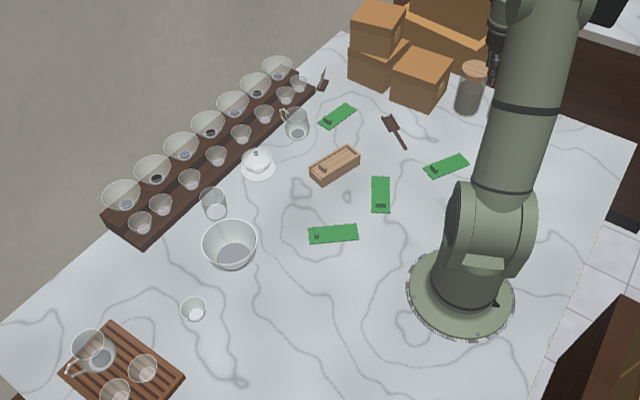

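View pics/wrist0.png

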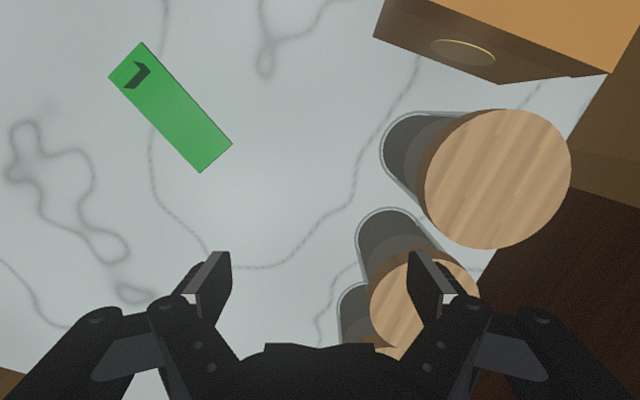

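Scene view: wooden box at px (269,232), bowl at (399,198), and four green lid-like plates at (190,187), (258,193), (316,186) and (213,293) which are decoys. The wooden lid sits in the box and is the one meant. I'll enlarge it.

```bash
python3 - <<'E'
import cv2,numpy as np
a=cv2.imread('pics/scene0.png')[205:260,230:310]; b=cv2.imread('pics/side0.png')[135:195,300:370]
a=cv2.resize(a,(800,550),interpolation=2)
b=cv2.resize(b,(700,600),interpolation=2)
cv2.imwrite('pics/c1.png',a);cv2.imwrite('pics/c2.png',b)
E
```

```text
(no output)
```

View pics/c1.png

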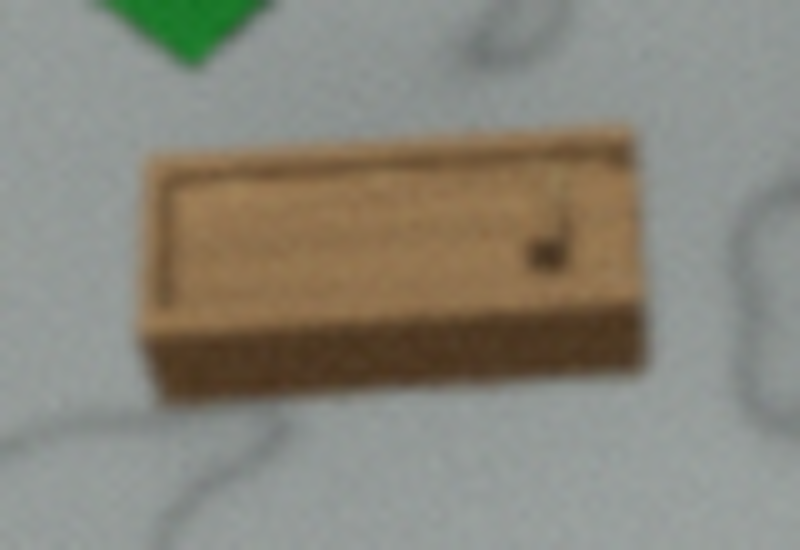

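View pics/c2.png

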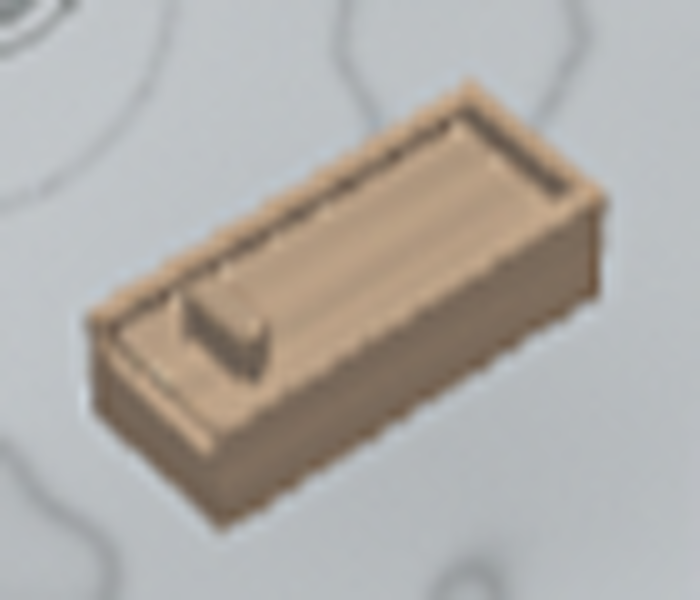

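```bash
cat >> h.py <<'E'
def load(f): return dict(np.load('pics/'+f+'.npz'))
def proj(d,P,k=0):
    P=np.atleast_2d(P); V=d['view']; c=P@V[:3,:3].T+V[:3,3]
    x=c[:,0]/-c[:,2]; y=-c[:,1]/-c[:,2]; r=1+k*(x*x+y*y)
    f=200/np.tan(np.radians(float(d['fovy']))/2)
    return np.c_[float(d['cx'])+f*x*r, float(d['cy'])+f*y*r]
def Rz(a): return np.array([[np.cos(a),-np.sin(a),0],[np.sin(a),np.cos(a),0],[0,0,1]])
E
python3 - <<'E'
from h import *
from scipy.optimize import least_squares
S=load('scene0');D=load('side0')
Z=.049;X=.08;Y=.0335
sc={(-X,Y,Z):(245,220.8),(-X,-Y,Z):(244.3,238.3),(-X,-Y,0):(246.2,245),(X,-Y,Z):(294,235.3),(X,Y,Z):(293.2,217.8),(X,-Y,0):(294.5,242)}
sd={(X,-Y,Z):(309,167),(X,-Y,0):(309.7,176),(X,Y,0):(322.2,187.8),(X,Y,Z):(322.5,178.5),(-X,Y,Z):(360.3,155),(-X,Y,0):(359.7,164.5),(-X,-Y,Z):(347,143.5)}
A=np.array(list(sc));a=np.array(list(sc.values()));B=np.array(list(sd));b=np.array(list(sd.values()))
def w(p,Q): return Q@Rz(p[2]).T+[p[0],p[1],0]
for which in ('both','scene','side'):
  def r(p):
    o=[]
    if which!='side': o.append((proj(S,w(p,A),p[3])-a).ravel())
    if which!='scene': o.append((proj(D,w(p,B),p[4])-b).ravel())
    return np.concatenate(o+[p[3:]*2])
  s=least_squares(r,[.5,-.2,1.5,0,0]);print(which,s.x,np.abs(s.fun).max(),s.cost)
for f,(x0,x1,y0,y1) in {'scene0':(310,460,160,300),'side0':(170,320,90,280)}.items():
  im=cv2.imread(f'pics/{f}.png')[y0:y1,x0:x1]; cv2.imwrite(f'pics/b_{f}.png',cv2.resize(im,None,fx=(3 if f=='side0' else 4),fy=(3 if f=='side0' else 4),interpolation=2))
E
```

```text
both [ 0.52224157 -0.17151289  1.29383799 -0.01228815 -0.41377726] 1.4310973413708155 5.146903805004216
scene [ 0.52495058 -0.17363257  1.28983609 -0.17989242  0.        ] 0.45059292320914324 0.4865951635192077
side [ 0.52022074 -0.16985619  1.29733807  0.         -0.27602503] 0.8791819443533484 1.476440782545614
```

View pics/b_scene0.png

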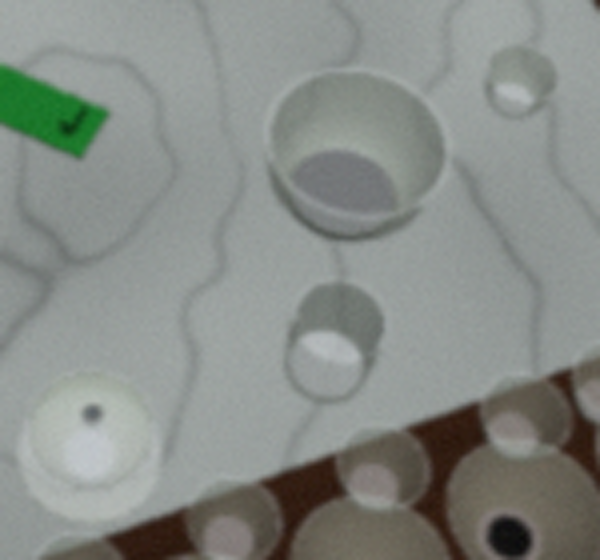

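View pics/b_side0.png

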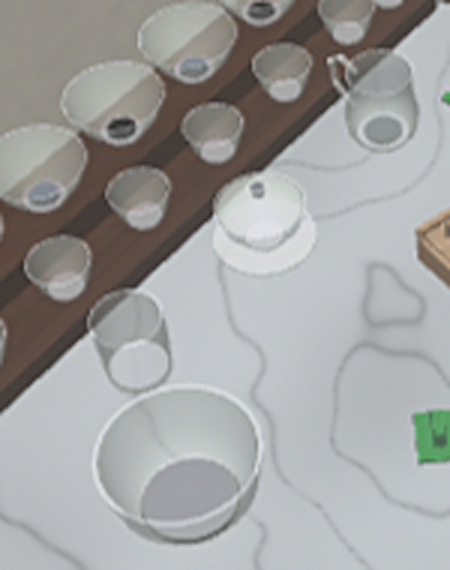

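```bash
python3 - <<'E'
from h import *
from scipy.optimize import least_squares
S=load('scene0');D=load('side0')
t=np.linspace(0,2*np.pi,200)
def ext(d,p,r,z,k=0):
    q=proj(d,np.c_[p[0]+r*np.cos(t),p[1]+r*np.sin(t),0*t+z],k); return np.r_[q.min(0),q.max(0)]
e1=np.array([377,177,421.75,214.5]);e2=np.array([201.7,218,257.3,264])
for ws,wd in ((1,1),(1,0),(0,1)):
    s=least_squares(lambda p:np.r_[ws*(ext(S,p,.078,.085)-e1),wd*(ext(D,p,.078,.085)-e2)],[.5,.2]);print(s.x,s.fun.round(1))
# others: bottom/table-level centres
def ray(d,uv,z):
    return least_squares(lambda p:proj(d,[p[0],p[1],z])[0]-uv,[.5,0]).x.round(3)
print('tumbler base',ray(S,(392,252),0),'top side',ray(D,(170+127/3,90+318/3),.085))
print('gaiwan',ray(S,(310+90/4,160+448/4),.01), ray(D,(170+264/3,90+225/3),.015))
print('cup',ray(S,(439,181),.02),ray(D,(193,309),.02))
print('pitcher',ray(S,(267,295),0),ray(D,(298,133),0))
print('scoop',ray(S,(199,219),0),ray(S,(177,258),0),ray(D,(389,117),0),ray(D,(405,148),0))
for g in ((190,187),(258,193),(316,186),(213,293)): print('green',ray(S,g,0))
E
```

```text
[0.57386607 0.265742  ] [-1.4 -0.9  1.  -0.  -1.2 -1.2  0.7  0.6]
[0.57546508 0.26556879] [-1.2 -0.6  1.2  0.4 -0.  -0.   0.   0. ]
[0.57278394 0.26583634] [-0.  -0.   0.  -0.  -1.  -1.   1.   0.8]
tumbler base [0.722 0.18 ] top side [0.717 0.178]
gaiwan [ 0.724 -0.029] [ 0.732 -0.037]
cup [0.533 0.461] [0.545 0.456]
pitcher [ 0.72 -0.24] [ 0.724 -0.242]
scoop [ 0.379 -0.384] [ 0.501 -0.476] [ 0.504 -0.49 ] [ 0.382 -0.387]
green [ 0.232 -0.39 ]
green [ 0.343 -0.167]
green [0.386 0.039]
green [ 0.657 -0.392]
```

```bash
cat >> h.py <<'E'
from scipy.spatial.transform import Rotation as Ro
import json,os
def log():
    s=observe()
    with open('log.jsonl','a') as f: f.write(json.dumps([s['qpos'].tolist(),s['position'].tolist(),s['tool_rot'].tolist()])+'\n')
    return s
def delta(pos,R,s=None,T=None):
    """shift mm, turn deg from present (or given R0,p0) to pos,R"""
    if T is None:
        s=s or observe(); p0=s['position']; R0=Ro.from_euler('xyz',s['tool_rot'])
    else: p0,R0=T
    d=R0.inv().apply(np.array(pos)-p0)*1000; a=(R0.inv()*R).as_rotvec(degrees=True)
    return d.round(1),a.round(2)
def down(yaw): return Ro.from_euler('xyz',[np.pi,0,yaw])
E
python3 - <<'E'
from h import *
log()
V=load('wrist0')['view'];print('cam',-V[:3,:3].T@V[:3,3])
print(delta([.536,-.1225,.22],down(-1.848)))
E
```

```text
cam [ 0.30117193 -0.55137965  0.37333617]
(array([-311.8, -452.1,   11.1]), array([2.00e-02, 5.00e-02, 3.77e+01]))
```

```bash
python3 -m pendant '[{"dx":-24,"dy":-35,"az":4},{"dx":-48,"dy":-70,"az":8},{"dx":-72,"dy":-105,"az":12},{"dx":-96,"dy":-140,"az":15},{"dx":-120,"dy":-174,"az":18},{"dx":-144,"dy":-209,"az":21},{"dx":-168,"dy":-244,"az":24},{"dx":-192,"dy":-279,"az":27},{"dx":-216,"dy":-313,"az":30},{"dx":-240,"dy":-348,"az":33}]'; python3 - <<'E'
from h import *
log();print(delta([.536,-.1225,.22],down(-1.848)))
E
```

```text
(array([-311.8, -452.1,   11.1]), array([2.00e-02, 5.00e-02, 3.77e+01]))schema error: expected keys dx, dy, dz, ax, ay, az, claw
```

```bash
rm log.jsonl; python3 -m pendant '[{"dx":-24,"dy":-35,"dz":0,"ax":0,"ay":0,"az":4,"claw":85},{"dx":-48,"dy":-70,"dz":0,"ax":0,"ay":0,"az":8,"claw":85},{"dx":-72,"dy":-105,"dz":0,"ax":0,"ay":0,"az":12,"claw":85},{"dx":-96,"dy":-140,"dz":0,"ax":0,"ay":0,"az":15,"claw":85},{"dx":-120,"dy":-174,"dz":0,"ax":0,"ay":0,"az":18,"claw":85},{"dx":-144,"dy":-209,"dz":0,"ax":0,"ay":0,"az":21,"claw":85},{"dx":-168,"dy":-244,"dz":0,"ax":0,"ay":0,"az":24,"claw":85},{"dx":-192,"dy":-279,"dz":0,"ax":0,"ay":0,"az":27,"claw":85},{"dx":-216,"dy":-313,"dz":0,"ax":0,"ay":0,"az":30,"claw":85},{"dx":-240,"dy":-348,"dz":0,"ax":0,"ay":0,"az":33,"claw":85}]'; python3 - <<'E'
from h import *
log();print(delta([.536,-.1225,.22],down(-1.848)))
E
```

```text
clock: 0.98
position: [0.4634, -0.2312, 0.2314]
tool_rot: [-3.142, -0.0, -1.769]
force: [0.5, -0.3, 0.2]
grip_width: 0.085
(array([-120.9,  -49.8,   11.4]), array([-0.  , -0.  ,  4.54]))
```

```bash
python3 -m pendant '[{"dx":-38,"dy":-16,"dz":3,"ax":0,"ay":0,"az":1.5,"claw":85},{"dx":-76,"dy":-32,"dz":6,"ax":0,"ay":0,"az":3,"claw":85},{"dx":-110,"dy":-45,"dz":11,"ax":0,"ay":0,"az":4.5,"claw":85},{"dx":-117,"dy":-48,"dz":11,"ax":0,"ay":0,"az":4.5,"claw":85},{"dx":-117,"dy":-48,"dz":11,"ax":0,"ay":0,"az":4.5,"claw":85}]'; python3 - <<'E'
from h import *
log();d=grab('wrist','w1');print(delta([.536,-.1225,.22],down(-1.848)))
E
```

```text
clock: 1.4
position: [0.5336, -0.1247, 0.2197]
tool_rot: [3.141, 0.001, -1.84]
force: [-0.0, -0.2, -0.3]
grip_width: 0.0851
(array([-5.1, -2.1, -0.1]), array([ 0.05, -0.01,  0.33]))
```

View pics/w1.png

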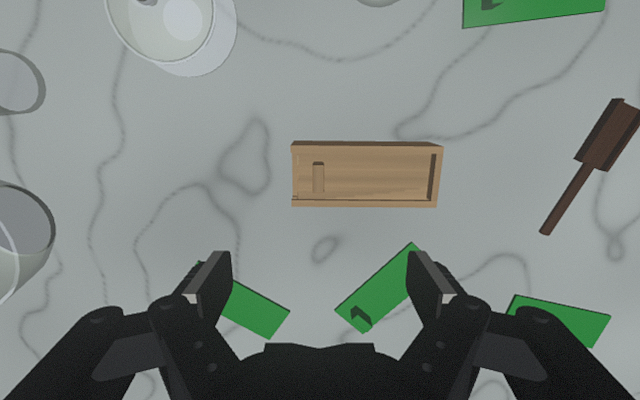

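The wrist view shows the wooden box with pull at px (318,178), pouring end at left (292), blind end at right (441). Next I refine its pose from an enlarged crop.

```bash
python3 - <<'E'
import cv2
im=cv2.imread('pics/w1.png')[130:220,280:460]
cv2.imwrite('pics/w1c.png',cv2.resize(im,(792,396),interpolation=2))
E
```

```text
(no output)
```

View pics/w1c.png

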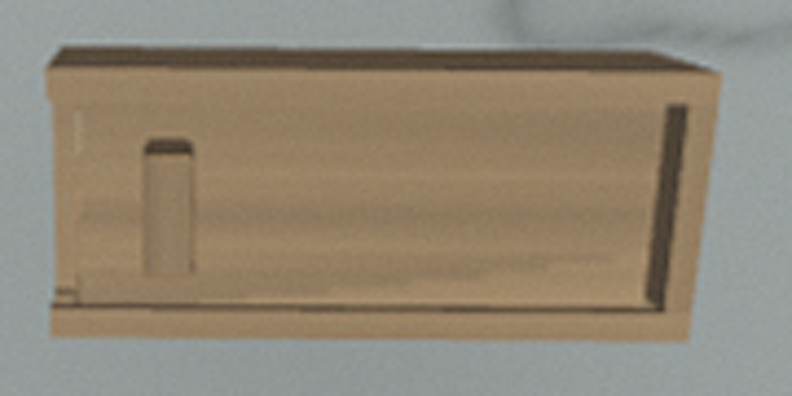

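```bash
python3 - <<'E'
from h import *
from scipy.optimize import least_squares
W=load('w1')
Z=.049;X=.08;Y=.0335
c=lambda u,v:(280+u/4.4,130+v/4.4)
q={(X,-Y,Z):c(47,67),(-X,-Y,Z):c(721,72),(-X,Y,Z):c(688,340),(X,Y,Z):c(51,337),(X,-Y,0):c(62,47),(-X,-Y,0):c(655,52)}
A=np.array(list(q));a=np.array(list(q.values()))
pp=np.array([c(145,152),c(193,152),c(193,273),c(145,273)])
def r(p):
    L=np.array([(p[3]+dx,dy,.059) for dx,dy in((.006,-.015),(-.006,-.015),(-.006,.015),(.006,.015))])
    f=lambda Q:Q@Rz(p[2]).T+[p[0],p[1],0]
    return np.r_[(proj(W,f(A))-a).ravel(),(proj(W,f(L))-pp).ravel()]
s=least_squares(r,[.52,-.17,1.29,.05]);print(s.x,s.fun.round(1))
x=s.x; h=np.array([np.cos(x[2]),np.sin(x[2])]);print('pull',x[:2]+x[3]*h)
E
```

```text
[ 0.52331901 -0.17247734  1.29172996  0.05066005] [-0.3 -0.3  0.7  0.   0.2  0.3 -0.  -0.4  0.1 -0.7 -0.7 -0.5 -0.3 -0.
  0.5  0.1  0.1  0.8 -0.4  0.7]
pull [ 0.53727374 -0.12377718]
```

```bash
python3 - <<'E'
from h import *
s=observe();print(s['position'],s['tool_rot'],delta([.5373,-.1238,.041],down(-1.850)))
E
```

```text
[ 0.53263824 -0.1268716   0.21992324] [ 3.14079945e+00 -9.53539354e-05 -1.84218026e+00] (array([ -4.2,  -3.8, 178.9]), array([ 0.05, -0.01,  0.45]))
```

```bash
python3 -m pendant '[{"dx":-2,"dy":-2,"dz":35,"ax":0,"ay":0,"az":0.4,"claw":45},{"dx":-4,"dy":-4,"dz":70,"ax":0,"ay":0,"az":0.4,"claw":45},{"dx":-4,"dy":-4,"dz":105,"ax":0,"ay":0,"az":0.4,"claw":45},{"dx":-4,"dy":-4,"dz":130,"ax":0,"ay":0,"az":0.4,"claw":45},{"dx":-4,"dy":-4,"dz":140,"ax":0,"ay":0,"az":0.4,"claw":45},{"dx":-4,"dy":-4,"dz":140,"ax":0,"ay":0,"az":0.4,"claw":45},{"dx":-4,"dy":-4,"dz":140,"ax":0,"ay":0,"az":0.4,"claw":45}]'; python3 - <<'E'
from h import *
log();d=grab('wrist','w2');s=observe();print(s['position'],s['tool_rot'],s['force'],delta([.5373,-.1238,.041],down(-1.850)))
for i in range(3): print(observe()['position'])
E
```

```text
clock: 2.03
position: [0.5375, -0.1259, 0.0812]
tool_rot: [-3.141, -0.0, -1.853]
force: [0.5, -0.6, 0.3]
grip_width: 0.0449
[ 0.53806538 -0.12575378  0.08179688] [-3.13989033e+00 -2.18238284e-06 -1.85238471e+00] [-0.13144861 -0.57174679 -0.10095757] (array([-1.7,  1.3, 40.8]), array([-0.1 , -0.  , -0.14]))
[ 0.53806538 -0.12575378  0.08179688]
[ 0.53806538 -0.12575378  0.08179688]
[ 0.53806538 -0.12575378  0.08179688]
```

View pics/w2.png

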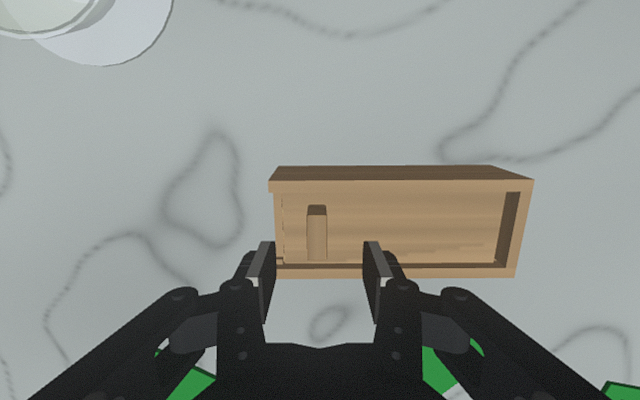

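The pull (px 317,232) lies centred between the fingers (270 and 372), so I go down and close.

```bash
python3 -m pendant '[{"dx":-1,"dy":1,"dz":20,"ax":0,"ay":0,"az":0,"claw":45},{"dx":-1,"dy":1,"dz":35,"ax":0,"ay":0,"az":0,"claw":45},{"dx":-1,"dy":1,"dz":40,"ax":0,"ay":0,"az":0,"claw":45},{"dx":-1,"dy":1,"dz":40,"ax":0,"ay":0,"az":0,"claw":45},{"dx":-1,"dy":1,"dz":40,"ax":0,"ay":0,"az":0,"claw":5},{"dx":-1,"dy":1,"dz":40,"ax":0,"ay":0,"az":0,"claw":5},{"dx":-1,"dy":1,"dz":40,"ax":0,"ay":0,"az":0,"claw":5},{"dx":-1,"dy":1,"dz":40,"ax":0,"ay":0,"az":0,"claw":5},{"dx":-1,"dy":1,"dz":40,"ax":0,"ay":0,"az":0,"claw":5},{"dx":-1,"dy":1,"dz":40,"ax":0,"ay":0,"az":0,"claw":5}]' 50; python3 - <<'E'
from h import *
log();d=grab('wrist','w3');s=observe();print(s['position'],s['tool_rot'],s['force'],s['grip_width'])
E
```

```text
clock: 2.92
position: [0.5375, -0.1238, 0.0416]
tool_rot: [-3.14, 0.0, -1.852]
force: [-2.6, 1.4, 12.0]
grip_width: 0.0108
[ 0.53746385 -0.12387558  0.04157924] [-3.13993016e+00  1.31814172e-04 -1.85154649e+00] [-1.41692173 -0.19023924 10.46668074] 0.011185623503936343
```

View pics/w3.png

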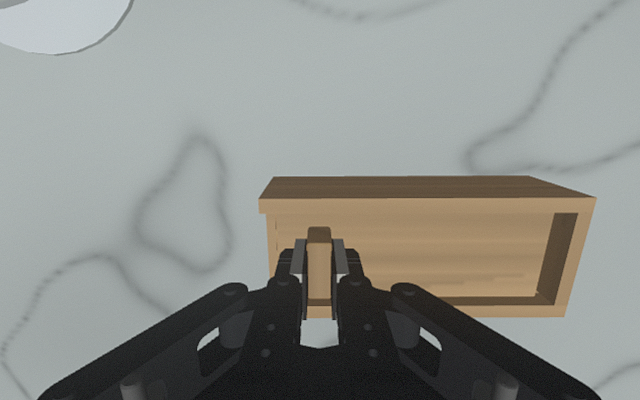

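```bash
python3 -m pendant '[{"dx":0,"dy":0,"dz":-2,"ax":0,"ay":0,"az":0,"claw":5},{"dx":0,"dy":0,"dz":-4,"ax":0,"ay":0,"az":0,"claw":5},{"dx":0,"dy":0,"dz":-5.5,"ax":0,"ay":0,"az":0,"claw":5},{"dx":0,"dy":0,"dz":-5.5,"ax":0,"ay":0,"az":0,"claw":5},{"dx":0,"dy":0,"dz":-5.5,"ax":0,"ay":0,"az":0,"claw":5}]'; python3 - <<'E'
from h import *
log();d=grab('side','s3');cv2.imwrite('pics/s3c.png',cv2.resize(d['image'][120:200,280:400],(780,520),interpolation=2));s=observe();print(s['position'],s['tool_rot'],s['force'],s['moment'],s['grip_width'])
E
```

```text
clock: 3.38
position: [0.5369, -0.1237, 0.046]
tool_rot: [-3.141, 0.0, -1.852]
force: [-0.6, -0.8, -0.6]
grip_width: 0.0107
[ 0.53683863 -0.1236797   0.04583081] [-3.14154333e+00  2.68763710e-05 -1.85152734e+00] [ 0.25529298 -0.31984143 -0.99742953] [-0.00168479 -0.04347562  0.02984442] 0.010599322203232902
```

View pics/s3c.png

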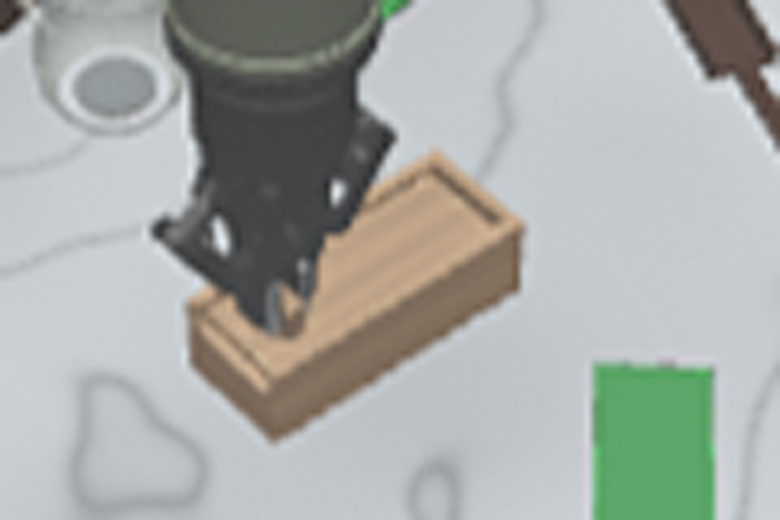

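```bash
python3 -m pendant '[{"dx":0,"dy":0,"dz":-1.3,"ax":0,"ay":0,"az":0,"claw":5},{"dx":0,"dy":0,"dz":-1.3,"ax":0,"ay":0,"az":0,"claw":5},{"dx":-4,"dy":0,"dz":-1.3,"ax":0,"ay":0,"az":0,"claw":5},{"dx":-8,"dy":0,"dz":-1.3,"ax":0,"ay":0,"az":0,"claw":5},{"dx":-12,"dy":0,"dz":-1.3,"ax":0,"ay":0,"az":0,"claw":5},{"dx":-12,"dy":0,"dz":-1.3,"ax":0,"ay":0,"az":0,"claw":5}]'; python3 - <<'E'
from h import *
log();d=grab('side','s4');cv2.imwrite('pics/s4c.png',cv2.resize(d['image'][120:200,280:400],(780,520),interpolation=2));s=observe();print(s['position'],s['tool_rot'],s['force'],s['moment'],s['grip_width'])
grab('wrist','w4')
E
```

```text
clock: 3.93
position: [0.5404, -0.1108, 0.047]
tool_rot: [3.141, 0.001, -1.85]
force: [-0.8, 0.7, -1.5]
grip_width: 0.0107
[ 0.54030099 -0.1113608   0.04704092] [ 3.14146677e+00  2.37599876e-04 -1.85051492e+00] [-0.36985981 -0.40169324 -0.97133802] [ 0.03288407 -0.05161047  0.05775928] 0.010674646524759746
```

View pics/s4c.png

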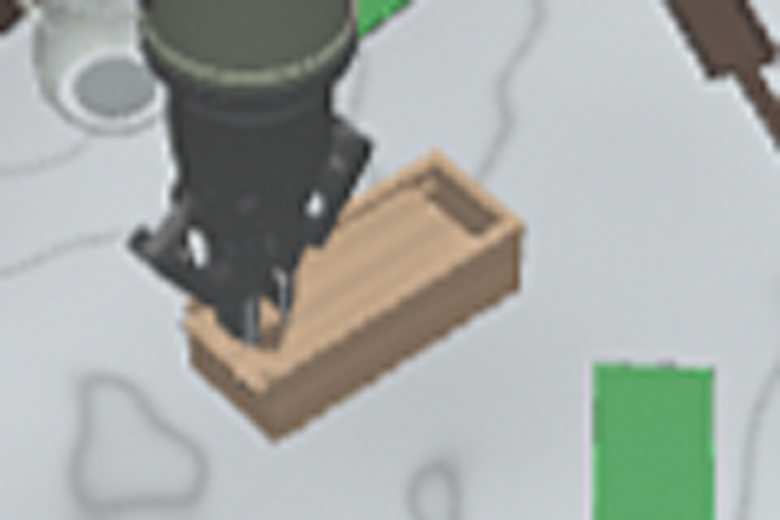

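View pics/w4.png

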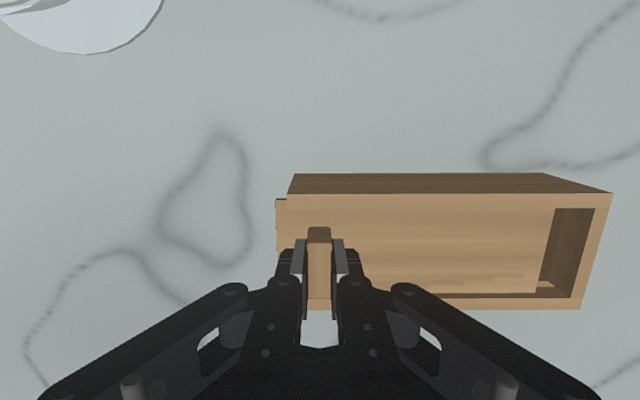

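The lid's front is over the lips and the box has not moved, so I keep drawing.

```bash
python3 -m pendant '[{"dx":-15,"dy":0,"dz":0,"ax":0,"ay":0,"az":0,"claw":5},{"dx":-30,"dy":0,"dz":0,"ax":0,"ay":0,"az":0,"claw":5},{"dx":-45,"dy":0,"dz":0,"ax":0,"ay":0,"az":0,"claw":5},{"dx":-60,"dy":0,"dz":0,"ax":0,"ay":0,"az":0,"claw":5},{"dx":-75,"dy":0,"dz":0,"ax":0,"ay":0,"az":0,"claw":5},{"dx":-90,"dy":0,"dz":0,"ax":0,"ay":0,"az":0,"claw":5},{"dx":-105,"dy":0,"dz":0,"ax":0,"ay":0,"az":0,"claw":5},{"dx":-120,"dy":0,"dz":0,"ax":0,"ay":0,"az":0,"claw":5},{"dx":-120,"dy":0,"dz":0,"ax":0,"ay":0,"az":0,"claw":5}]'; python3 - <<'E'
from h import *
log();d=grab('side','s5');cv2.imwrite('pics/s5c.png',cv2.resize(d['image'][120:220,260:380],(720,600),interpolation=2));s=observe();print(s['position'],s['tool_rot'],s['force'],s['moment'],s['grip_width'])
E
```

```text
clock: 4.78
position: [0.5741, 0.0065, 0.0471]
tool_rot: [-3.141, 0.002, -1.848]
force: [0.4, 1.4, -0.3]
grip_width: 0.0109
[0.5735912  0.00463706 0.04702402] [ 3.14156044e+00  5.37056106e-04 -1.84941858e+00] [-0.82470933 -0.41225755 -0.47278733] [-0.00261882  0.00043627 -0.00581132] 0.01096928119561402
```

View pics/s5c.png

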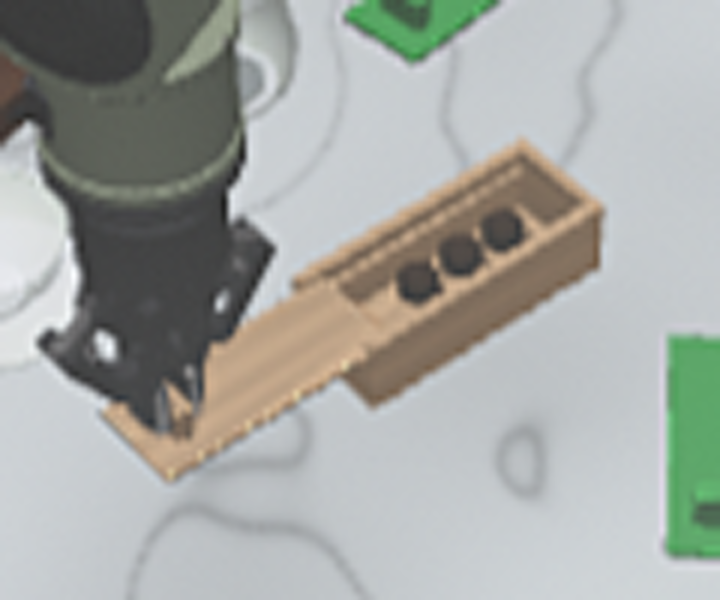

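```bash
python3 -m pendant '[{"dx":-20,"dy":0,"dz":0,"ax":0,"ay":0,"az":0,"claw":5},{"dx":-40,"dy":0,"dz":0,"ax":0,"ay":0,"az":0,"claw":5},{"dx":-58,"dy":0,"dz":0,"ax":0,"ay":0,"az":0,"claw":5},{"dx":-58,"dy":0,"dz":10,"ax":0,"ay":0,"az":0,"claw":5},{"dx":-58,"dy":0,"dz":20,"ax":0,"ay":0,"az":0,"claw":5},{"dx":-58,"dy":0,"dz":30,"ax":0,"ay":0,"az":0,"claw":5},{"dx":-58,"dy":0,"dz":34,"ax":0,"ay":0,"az":0,"claw":5},{"dx":-58,"dy":0,"dz":36,"ax":0,"ay":0,"az":0,"claw":5},{"dx":-58,"dy":0,"dz":36,"ax":0,"ay":0,"az":0,"claw":5}]'; python3 - <<'E'
from h import *
log();d=grab('side','s6');cv2.imwrite('pics/s6c.png',cv2.resize(d['image'][120:230,250:370],(600,550),interpolation=2));s=observe();print(s['position'],s['tool_rot'],s['force'],s['moment'],s['grip_width'])
E
```

```text
clock: 5.58
position: [0.5891, 0.0581, 0.0105]
tool_rot: [3.141, -0.001, -1.852]
force: [-0.5, -0.1, -0.2]
grip_width: 0.0107
[0.58935716 0.05827677 0.01097376] [ 3.14130060e+00 -2.89885924e-04 -1.85226802e+00] [ 0.27709172  0.52901655 -0.30211366] [ 0.04933061 -0.02471092 -0.05471131] 0.010523958423846482
```

View pics/s6c.png

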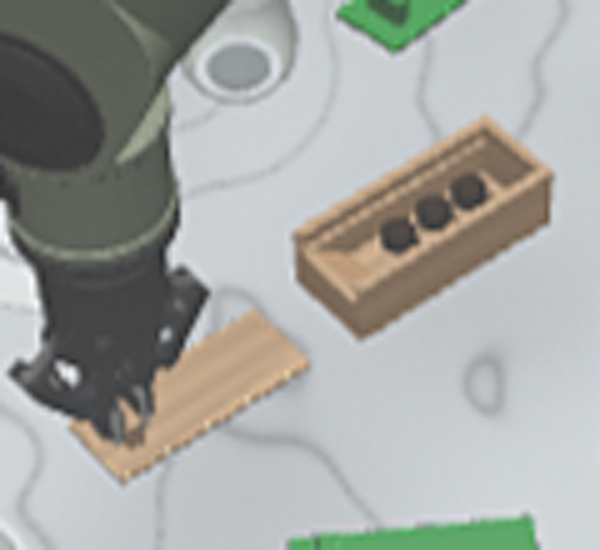

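```bash
python3 -m pendant '[{"dx":0,"dy":0,"dz":1.5,"ax":0,"ay":0,"az":0,"claw":5},{"dx":0,"dy":0,"dz":1.5,"ax":0,"ay":0,"az":0,"claw":5},{"dx":0,"dy":0,"dz":1.5,"ax":0,"ay":0,"az":0,"claw":40},{"dx":0,"dy":0,"dz":1.5,"ax":0,"ay":0,"az":0,"claw":40},{"dx":0,"dy":0,"dz":1.5,"ax":0,"ay":0,"az":0,"claw":40},{"dx":0,"dy":0,"dz":-15,"ax":0,"ay":0,"az":0,"claw":40},{"dx":0,"dy":0,"dz":-45,"ax":0,"ay":0,"az":0,"claw":40},{"dx":0,"dy":0,"dz":-85,"ax":0,"ay":0,"az":0,"claw":85},{"dx":0,"dy":0,"dz":-125,"ax":0,"ay":0,"az":0,"claw":85},{"dx":0,"dy":0,"dz":-140,"ax":0,"ay":0,"az":0,"claw":85}]'; python3 - <<'E'
from h import *
log();d=grab('wrist','w7');s=observe();print(s['position'],s['tool_rot'],s['qpos'])
# next: above box, grip point at box x=-15
h=np.array([np.cos(1.2917),np.sin(1.2917)]);b=np.array([.5233,-.1725])+h*-.015
print(b,delta([*b,.15],down(1.2917-np.pi/2)),delta([*b,.15],down(1.2917+np.pi/2)))
E
```

```text
clock: 6.47
position: [0.5912, 0.059, 0.1563]
tool_rot: [-3.137, 0.002, -1.852]
force: [0.9, 0.7, 0.7]
grip_width: 0.0748
[0.59179526 0.05913749 0.15724945] [-3.13492575  0.00328961 -1.85179227] [-0.1953048   0.55650237 -0.00570793  1.75814856  0.00435716  0.81952134
 -2.05490574]
[ 0.51916769 -0.18691957] (array([256.6,   1.6,   6.4]), array([ -0.45,  -0.15, -90.11])) (array([256.6,   1.6,   6.4]), array([-0.15,  0.45, 89.89]))
```

View pics/w7.png

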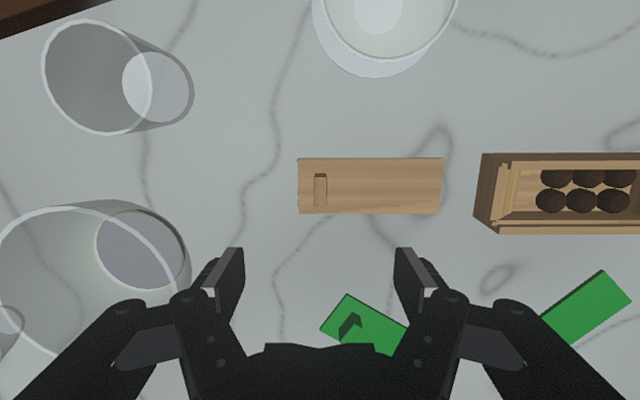

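```bash
python3 -m pendant '[{"dx":25,"dy":0,"dz":0,"ax":0,"ay":0,"az":-7,"claw":85},{"dx":50,"dy":0,"dz":0,"ax":0,"ay":0,"az":-14,"claw":85},{"dx":75,"dy":0,"dz":0,"ax":0,"ay":0,"az":-21,"claw":85},{"dx":100,"dy":0,"dz":0,"ax":0,"ay":0,"az":-28,"claw":85},{"dx":125,"dy":0,"dz":0,"ax":0,"ay":0,"az":-35,"claw":85},{"dx":150,"dy":1,"dz":0,"ax":0,"ay":0,"az":-42,"claw":85},{"dx":175,"dy":1,"dz":0,"ax":0,"ay":0,"az":-49,"claw":85},{"dx":200,"dy":1,"dz":0,"ax":0,"ay":0,"az":-56,"claw":85},{"dx":225,"dy":1,"dz":0,"ax":0,"ay":0,"az":-63,"claw":85},{"dx":250,"dy":1,"dz":0,"ax":0,"ay":0,"az":-70,"claw":85}]'; python3 - <<'E'
from h import *
log();h=np.array([np.cos(1.2917),np.sin(1.2917)]);b=np.array([.5233,-.1725])+h*-.015
print(delta([*b,.15],down(1.2917-np.pi/2)))
E
```

```text
clock: 7.35
position: [0.5187, -0.1822, 0.1512]
tool_rot: [-3.142, -0.0, -0.624]
force: [0.7, -0.1, -0.5]
grip_width: 0.0849
(array([3.1, 3.6, 1.2]), array([ 0.000e+00, -1.000e-02, -1.975e+01]))
```

```bash
python3 -m pendant '[{"dx":2,"dy":2,"dz":0,"ax":0,"ay":0,"az":-7,"claw":85},{"dx":3,"dy":3,"dz":0,"ax":0,"ay":0,"az":-14,"claw":85},{"dx":3,"dy":3,"dz":0,"ax":0,"ay":0,"az":-19.8,"claw":85},{"dx":3,"dy":3,"dz":0,"ax":0,"ay":0,"az":-19.8,"claw":85},{"dx":3,"dy":3,"dz":0,"ax":0,"ay":0,"az":-19.8,"claw":85}]'; python3 - <<'E'
from h import *
log();grab('wrist','w8')
h=np.array([np.cos(1.2917),np.sin(1.2917)]);b=np.array([.5233,-.1725])+h*-.015
print(delta([*b,.15],down(1.2917-np.pi/2)))
E
```

```text
clock: 7.77
position: [0.5198, -0.1853, 0.151]
tool_rot: [-3.141, 0.0, -0.288]
force: [-0.1, 0.2, -0.6]
grip_width: 0.0845
(array([-0.1,  1.8,  1. ]), array([-0.  ,  0.01, -0.52]))
```

View pics/w8.png

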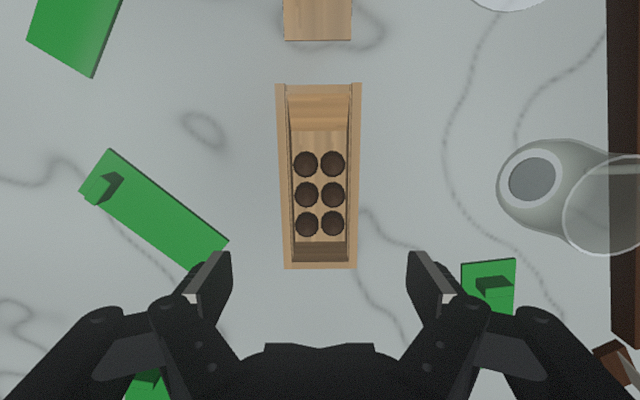

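```bash
python3 -m pendant '[{"dx":0,"dy":2,"dz":40,"ax":0,"ay":0,"az":-0.5,"claw":85},{"dx":0,"dy":2,"dz":80,"ax":0,"ay":0,"az":-0.5,"claw":85},{"dx":0,"dy":2,"dz":110,"ax":0,"ay":0,"az":-0.5,"claw":85},{"dx":0,"dy":2,"dz":130,"ax":0,"ay":0,"az":-0.5,"claw":85},{"dx":0,"dy":2,"dz":138,"ax":0,"ay":0,"az":-0.5,"claw":85},{"dx":0,"dy":2,"dz":138,"ax":0,"ay":0,"az":-0.5,"claw":85},{"dx":0,"dy":2,"dz":138,"ax":0,"ay":0,"az":-0.5,"claw":60},{"dx":0,"dy":2,"dz":138,"ax":0,"ay":0,"az":-0.5,"claw":60},{"dx":0,"dy":2,"dz":138,"ax":0,"ay":0,"az":-0.5,"claw":60},{"dx":0,"dy":2,"dz":138,"ax":0,"ay":0,"az":-0.5,"claw":60}]' 80; python3 - <<'E'
from h import *
s=log();grab('wrist','w9');print(s['position'],s['force'],s['grip_width'])
E
```

```text
clock: 8.65
position: [0.5201, -0.1873, 0.0149]
tool_rot: [3.141, -0.002, -0.276]
force: [-1.4, 1.9, 8.0]
grip_width: 0.066
[ 0.52011146 -0.18733432  0.01486288] [-1.37542869  1.94791448  7.95416055] 0.06596456803488242
```

View pics/w9.png

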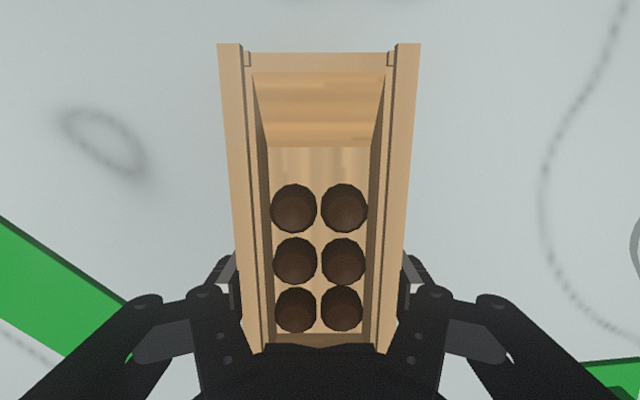

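The box is gripped (66 mm wide) with all six pieces visible. I lift it.

```bash
python3 -m pendant '[{"dx":0,"dy":0,"dz":-10,"ax":0,"ay":0,"az":0,"claw":60},{"dx":0,"dy":0,"dz":-30,"ax":0,"ay":0,"az":0,"claw":60},{"dx":0,"dy":0,"dz":-60,"ax":0,"ay":0,"az":0,"claw":60},{"dx":0,"dy":0,"dz":-90,"ax":0,"ay":0,"az":0,"claw":60},{"dx":0,"dy":0,"dz":-120,"ax":0,"ay":0,"az":0,"claw":60},{"dx":0,"dy":0,"dz":-150,"ax":0,"ay":0,"az":0,"claw":60},{"dx":0,"dy":0,"dz":-150,"ax":0,"ay":0,"az":0,"claw":60}]' ; python3 - <<'E'
from h import *
s=log();print(s['position'],s['force'],s['moment'],s['grip_width'],s['qpos'])
L=[json.loads(l) for l in open('log.jsonl')]
from scipy.optimize import least_squares
Q=np.array([l[0] for l in L]);P=np.array([l[1] for l in L]);T=np.array([l[2] for l in L])
for q,p,t in zip(Q,P,T): print(q.round(3),p.round(3),round(t[2],3))
E
```

```text
clock: 9.28
position: [0.5216, -0.1879, 0.1698]
tool_rot: [3.141, -0.008, -0.276]
force: [1.6, -0.4, -2.2]
grip_width: 0.0659
[ 0.52160949 -0.1878502   0.16977226] [ 1.58344711 -0.39603325 -2.19224032] [-0.12306434 -0.10746595  0.00401051] 0.06588863868356465 [ 0.54250216  0.50812397 -0.41563902  1.83943385  0.26866892  0.84076119
 -0.28166717]
[ 0.368  0.352 -0.025  1.879  0.011  0.91  -1.431] [ 0.463 -0.231  0.231] -1.769
[ 0.155  0.413 -0.044  1.816  0.021  0.914 -1.738] [ 0.534 -0.125  0.22 ] -1.84
[ 0.151  0.615 -0.04   1.909  0.04   0.618 -1.767] [ 0.538 -0.126  0.081] -1.853
[ 0.146  0.681 -0.038  1.925  0.047  0.535 -1.775] [ 0.537 -0.124  0.042] -1.852
[ 0.146  0.673 -0.038  1.924  0.046  0.545 -1.774] [ 0.537 -0.124  0.046] -1.852
[ 0.122  0.672 -0.037  1.922  0.043  0.549 -1.794] [ 0.54  -0.111  0.047] -1.85
[-0.1    0.696 -0.02   1.863  0.021  0.582 -1.981] [0.574 0.006 0.047] -1.848
[-0.191  0.776 -0.01   1.82   0.014  0.547 -2.063] [0.589 0.058 0.011] -1.852
[-0.195  0.558 -0.006  1.759  0.004  0.819 -2.055] [0.591 0.059 0.156] -1.852
[ 0.46   0.519 -0.313  1.863  0.217  0.792 -0.592] [ 0.519 -0.182  0.151] -0.624
[ 0.526  0.533 -0.399  1.854  0.276  0.809 -0.303] [ 0.52  -0.185  0.151] -0.288
[ 0.456  0.742 -0.303  1.916  0.403  0.54  -0.397] [ 0.52  -0.187  0.015] -0.276
[ 0.543  0.508 -0.416  1.839  0.269  0.841 -0.282] [ 0.522 -0.188  0.17 ] -0.276
```

```bash
cat > kin.py <<'E'
import numpy as np, json
from scipy.spatial.transform import Rotation as Ro
from scipy.optimize import least_squares
R1=lambda ax,a: Ro.from_euler(ax,a).as_matrix()
# params: b-offsets per link (x,y,z) for 7 links
def fk(q,p):
    p=p.reshape(-1,3); R=np.eye(3); t=np.zeros(3)
    s=[-1,1,-1,1,-1,1,-1]; ax='zyzyzyz'
    for i in range(7):
        t=t+R@p[i]; R=R@R1(ax[i],s[i]*q[i])
    t=t+R@p[7]
    # tool axes: extra constant yaw
    return t,R@R1('z',p[8][0])
def load():
    L=[json.loads(l) for l in open('log.jsonl')]
    return [(np.array(a),np.array(b),Ro.from_euler('xyz',c).as_matrix()) for a,b,c in L]
p0=np.zeros((9,3));p0[1]=[0,0,.35];p0[3]=[0,-.05,.4];p0[5]=[0,0,.4];p0[7]=[0,0,.3];p0[8]=[0,0,0]
def fit(p0=p0,reg=1e-3):
    D=load(); x0=p0.ravel()
    def r(x):
        o=[reg*(x-x0)]
        for q,P,R in D:
            t,RR=fk(q,x); o+= [t-P, .3*(RR-R).ravel()]
        return np.concatenate(o)
    s=least_squares(r,x0)
    return s.x,s
if __name__=='__main__':
    for y in (0,np.pi,np.pi/2,-np.pi/2):
        p0[8][0]=y; x,s=fit(); print(y,s.cost); 
        if s.cost<.01:
            print(x.reshape(-1,3).round(3)); np.save('kin.npy',x)
            for q,P,R in load():
                t,RR=fk(q,x);print(((t-P)*1000).round(1),Ro.from_matrix(RR.T@R).magnitude().round(4))
E
python3 kin.py
```

```text
0 4.680000004881368
3.141592653589793 4.8813687479725225e-09
[[ 0.     0.    -0.015]
 [ 0.    -0.011  0.335]
 [-0.    -0.011  0.065]
 [ 0.    -0.044  0.465]
 [-0.     0.006  0.01 ]
 [-0.    -0.     0.41 ]
 [ 0.    -0.     0.014]
 [-0.     0.     0.314]
 [ 3.142  0.     0.   ]]Traceback (most recent call last):
  File "kin.py", line 33, in <module>
    t,RR=fk(q,x);print(((t-P)*1000).round(1),Ro.from_matrix(RR.T@R).magnitude().round(4))
                                             ^^^^^^^^^^^^^^^^^^^^^^^^^^^^^^^^^^^^^^^^
AttributeError: 'float' object has no attribute 'round'
```

```bash
cat > plan.py <<'E'
from kin import *
lo=np.array([-2.91,-.3,-1.5,.17,-1.26,.16,-2.52]);hi=np.array([2.91,2.13,1.42,2.43,4.41,1.93,2.52])
bowl=np.array([.574,.266,0]);Zv=np.array([0,0,1.])
G=np.array([-.015,0,.015]);M=np.array([.08,0,.032])
def box(az,T):
    u=np.array([np.cos(az),np.sin(az),0]); xb=-u*np.cos(T)-Zv*np.sin(T); zb=Zv*np.cos(T)-u*np.sin(T)
    return np.c_[xb,np.cross(zb,xb),zb]
def tcp(az,T,mouth):
    B=box(az,T); return np.array(mouth)+B@(G-M), np.c_[-B[:,1],-B[:,0],-B[:,2]]
def ik(p,R,q0,x,reg=.02):
    def r(q):
        t,RR=fk(q,x); return np.r_[(t-p)*10,(RR-R).ravel()*2,reg*(q-q0)]
    q0=np.clip(q0,lo+.02,hi-.02)
    s=least_squares(r,q0,bounds=(lo+.01,hi-.01)); t,RR=fk(s.x,x)
    return s.x,np.linalg.norm(t-p)*1000,np.degrees(Ro.from_matrix(RR.T@R).magnitude())
E
python3 - <<'E'
from plan import *
x=np.load('kin.npy'); q=load()[-1][0]
for az in np.radians(np.arange(-150,180,30)):
    u=np.array([np.cos(az),np.sin(az),0]); best=None
    for T in (0,45,90):
        m=bowl+.025*u+[0,0,.12+.06*np.cos(np.radians(T))]
        p,R=tcp(az,np.radians(T),m)
        c=[]
        for q5 in (0,1.57,3.14):
          for q7 in (-1.5,0,1.5):
            for q3 in (-.5,.5):
              qq=np.array([-.4,.7,q3,1.8,q5,.8,q7]); s=ik(p,R,qq,x,.002); c.append((s[1]+s[2],tuple(s[0].round(2))))
        c.sort(key=lambda a:a[0]); good=[a[1] for a in c if a[0]<1.5]
        if good: best=max(good,key=lambda a:np.minimum(np.array(a)-lo,hi-np.array(a)).min()); 
        print(round(np.degrees(az)),T,len(good),c[0][0].round(1),best if good else '')
E
```

```text
-150 0 10 0.0 (np.float64(-0.0), np.float64(0.52), np.float64(-0.71), np.float64(1.93), np.float64(0.44), np.float64(0.85), np.float64(-1.99))
-150 45 10 0.0 (np.float64(-0.66), np.float64(0.87), np.float64(0.26), np.float64(1.28), np.float64(-0.12), np.float64(1.8), np.float64(-1.43))
-150 90 0 131.0 
-120 0 12 0.0 (np.float64(0.19), np.float64(0.6), np.float64(-0.85), np.float64(1.86), np.float64(0.56), np.float64(0.93), np.float64(-1.44))
-120 45 13 0.0 (np.float64(-0.97), np.float64(0.94), np.float64(0.69), np.float64(1.36), np.float64(-0.06), np.float64(1.63), np.float64(-0.83))
-120 90 0 53.2 
-90 0 13 0.0 (np.float64(0.06), np.float64(0.61), np.float64(-0.59), np.float64(1.73), np.float64(0.41), np.float64(0.93), np.float64(-0.7))
-90 45 15 0.0 (np.float64(-1.08), np.float64(0.87), np.float64(0.7), np.float64(1.51), np.float64(0.17), np.float64(1.3), np.float64(-0.55))
-90 90 16 0.0 (np.float64(-1.21), np.float64(1.4), np.float64(0.86), np.float64(1.17), np.float64(0.36), np.float64(1.77), np.float64(-0.57))
-60 0 16 0.0 (np.float64(0.03), np.float64(0.7), np.float64(-0.59), n
[... 2493 characters left out ...]
4(-0.05), np.float64(0.88), np.float64(-1.14), np.float64(1.6), np.float64(0.84), np.float64(1.23), np.float64(2.31))
120 45 4 0.0 (np.float64(-0.59), np.float64(0.74), np.float64(0.41), np.float64(1.62), np.float64(-1.05), np.float64(1.36), np.float64(-2.33))
120 90 4 0.0 (np.float64(0.21), np.float64(1.17), np.float64(-0.57), np.float64(1.4), np.float64(-0.88), np.float64(1.5), np.float64(-2.36))
150 0 6 0.0 (np.float64(-1.32), np.float64(0.75), np.float64(0.97), np.float64(1.84), np.float64(-0.75), np.float64(0.97), np.float64(-2.12))
150 45 6 0.0 (np.float64(-0.48), np.float64(0.79), np.float64(0.19), np.float64(1.43), np.float64(-0.68), np.float64(1.56), np.float64(-2.16))
150 90 0 10.3
```

```bash
python3 - <<'E'
from plan import *
x=np.load('kin.npy')
def ray_tmp():
    from h import load as L,proj
    S=L('scene0')
    f=lambda uv:least_squares(lambda p:proj(S,[p[0],p[1],0])[0]-uv,[.5,0]).x.round(3)
    print('tray',f((495,200)),f((460,155)),'teapot',f((443,120)))
ray_tmp()
for azd in (-60,-45,-30):
    q=load()[-1][0]; az=np.radians(azd); u=np.array([np.cos(az),np.sin(az),0])
    p0=load()[-1][1]; a0=1.2917-np.pi
    print(azd)
    # transit: interpolate az & mouth at T=0
    m0=p0+box(a0,0)@(M-G); m1=bowl-.03*u+[0,0,.17]
    for k in np.linspace(0,1,8):
        p,R=tcp(a0+k*(az-a0),0,m0+k*(m1-m0)+[0,0,.04*np.sin(np.pi*k)]); q,e,a=ik(p,R,q,x); 
        if k in(0,1): print('tr',q.round(2),e.round(1),round(a,1))
    for T in range(10,100,10):
        k=T/90; p,R=tcp(az,np.radians(T),m1+k*(.055*u+[0,0,-.055]));q,e,a=ik(p,R,q,x)
        print(T,q.round(2),e.round(1),round(a,1),p.round(3))
E
```

```text
tray [0.665 0.619] [0.438 0.615] teapot [0.247 0.652]
-60
tr [ 0.54  0.51 -0.42  1.83  0.27  0.85 -0.28] 0.0 0.0
tr [-0.04  0.7  -0.61  1.6   0.45  0.99 -0.26] 0.0 0.0
10 [-0.16  0.66 -0.53  1.62  0.58  1.02 -0.4 ] 0.0 0.0 [0.61  0.203 0.164]
20 [-0.28  0.65 -0.46  1.64  0.71  1.08 -0.54] 0.0 0.0 [0.613 0.199 0.174]
30 [-0.4   0.66 -0.39  1.65  0.83  1.17 -0.67] 0.0 0.0 [0.614 0.197 0.184]
40 [-0.51  0.69 -0.34  1.65  0.94  1.27 -0.78] 0.0 0.0 [0.613 0.198 0.194]
50 [-0.62  0.73 -0.28  1.65  1.02  1.38 -0.88] 0.0 0.0 [0.611 0.201 0.201]
60 [-0.71  0.8  -0.23  1.64  1.09  1.49 -0.96] 0.0 0.0 [0.608 0.206 0.207]
70 [-0.8   0.87 -0.17  1.63  1.14  1.6  -1.02] 0.0 0.0 [0.605 0.213 0.211]
80 [-0.87  0.96 -0.12  1.6   1.18  1.71 -1.08] 0.0 0.0 [0.6   0.221 0.212]
90 [-0.92  1.06 -0.06  1.57  1.21  1.82 -1.11] 0.0 0.0 [0.595 0.23  0.21 ]
-45
tr [ 0.54  0.51 -0.42  1.83  0.27  0.85 -0.28] 0.0 0.0
tr [-0.02  0.73 -0.66  1.55  0.5   1.03 -0.03] 0.0 0.0
10 [-0.13  0.68 -0.58  1.61  0.63  1.01 -0.18] 0.0 0.0 [0.625 0.215 0.164]
20 [-0.24  0.65 -0.51  1.66  0.79  1.01 -0.34] 0.0 0.0 [0.629 0.211 
[... 620 characters left out ...]
0.54  1.07  0.2 ] 0.0 0.0
10 [-0.1   0.7  -0.64  1.59  0.68  0.99  0.05] 0.0 0.0 [0.637 0.23  0.164]
20 [-0.2   0.64 -0.57  1.68  0.85  0.94 -0.13] 0.0 0.0 [0.641 0.227 0.174]
30 [-0.31  0.61 -0.5   1.76  1.04  0.93 -0.35] 0.0 0.0 [0.643 0.226 0.184]
40 [-0.42  0.61 -0.44  1.84  1.23  0.99 -0.58] 0.0 0.0 [0.642 0.227 0.194]
50 [-0.52  0.63 -0.4   1.9   1.4   1.1  -0.79] 0.0 0.0 [0.639 0.229 0.201]
60 [-0.62  0.68 -0.35  1.95  1.52  1.24 -0.97] 0.0 0.0 [0.634 0.232 0.207]
70 [-0.71  0.76 -0.31  1.97  1.61  1.4  -1.11] 0.0 0.0 [0.627 0.235 0.211]
80 [-0.8   0.86 -0.25  1.98  1.65  1.56 -1.24] 0.0 0.0 [0.619 0.24  0.212]
90 [-0.87  0.97 -0.19  1.97  1.67  1.71 -1.34] 0.0 0.0 [0.61  0.245 0.21 ]
```

```bash
cat >> plan.py <<'E'
AZ=np.radians(-40);U=np.array([np.cos(AZ),np.sin(AZ),0])
def show(T,off,z):
    import h
    s=h.observe(); p,R=tcp(AZ,np.radians(T),bowl+off*U+[0,0,z]); return h.delta(p,Ro.from_matrix(R),s)
E
python3 - <<'E'
from plan import *
print(show(0,-.03,.17), tcp(AZ,0,bowl-.03*U+[0,0,.17])[0])
E
```

```text
(array([ -14.2, -424.3,   16.4]), array([  0.3 ,  -0.4 , -65.83])) [0.62379289 0.22421881 0.153     ]
```

```bash
python3 -m pendant '[{"dx":0,"dy":-20,"dz":0,"ax":0,"ay":0,"az":-3,"claw":60},{"dx":-2,"dy":-50,"dz":0,"ax":0,"ay":0,"az":-8,"claw":60},{"dx":-3,"dy":-82,"dz":0,"ax":0,"ay":0,"az":-13,"claw":60},{"dx":-4,"dy":-114,"dz":0,"ax":0,"ay":0,"az":-18,"claw":60},{"dx":-5,"dy":-146,"dz":0,"ax":0,"ay":0,"az":-23,"claw":60},{"dx":-6,"dy":-178,"dz":0,"ax":0,"ay":0,"az":-28,"claw":60},{"dx":-7,"dy":-210,"dz":0,"ax":0,"ay":0,"az":-33,"claw":60},{"dx":-8,"dy":-242,"dz":0,"ax":0,"ay":0,"az":-38,"claw":60},{"dx":-9,"dy":-274,"dz":0,"ax":0,"ay":0,"az":-43,"claw":60},{"dx":-10,"dy":-306,"dz":0,"ax":0,"ay":0,"az":-48,"claw":60}]' ; python3 - <<'E'
from plan import *
import h
h.log();print(show(0,-.03,.17))
E
```

```text
clock: 10.12
position: [0.5931, 0.1113, 0.1642]
tool_rot: [3.141, -0.001, 0.566]
force: [0.3, 0.1, -3.5]
grip_width: 0.0659
(array([ 86.5, -78.9,  11.2]), array([  0.05,  -0.03, -17.57]))
```

```bash
python3 -m pendant '[{"dx":20,"dy":-18,"dz":2,"ax":0,"ay":0,"az":-4,"claw":60},{"dx":40,"dy":-36,"dz":4,"ax":0,"ay":0,"az":-8,"claw":60},{"dx":60,"dy":-54,"dz":6,"ax":0,"ay":0,"az":-12,"claw":60},{"dx":78,"dy":-70,"dz":9,"ax":0,"ay":0,"az":-16,"claw":60},{"dx":85,"dy":-77,"dz":11,"ax":0,"ay":0,"az":-17.5,"claw":60},{"dx":85,"dy":-77,"dz":11,"ax":0,"ay":0,"az":-17.5,"claw":60}]' ; python3 - <<'E'
from plan import *
import h
h.log();d=h.grab('side','s10');h.grab('wrist','w10')
for T,o,z in((0,-.03,.17),(12,-.025,.165),(24,-.018,.158),(36,-.01,.15),(45,-.003,.145)): print(T,show(T,o,z))
E
```

```text
clock: 10.62
position: [0.6233, 0.2231, 0.1523]
tool_rot: [-3.141, -0.001, 0.872]
force: [0.1, 0.1, -2.3]
grip_width: 0.066
0 (array([ 3.4, -2.8, -0.6]), array([ 0.02,  0.03, -0.36]))
12 (array([  3.5,   3.7, -15.7]), array([-11.98,   0.06,  -0.35]))
24 (array([  3.5,   7.9, -28.7]), array([-23.98,   0.1 ,  -0.35]))
36 (array([  3.5,   9.1, -39.7]), array([-35.98,   0.14,  -0.34]))
45 (array([  3.5,   8.5, -47.7]), array([-44.98,   0.16,  -0.33]))
```

View pics/s10.png

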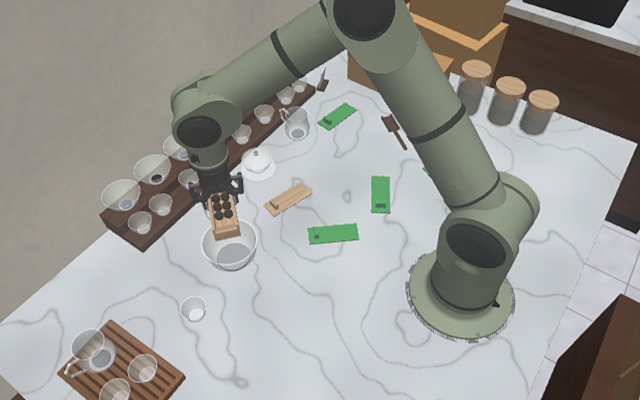

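View pics/w10.png

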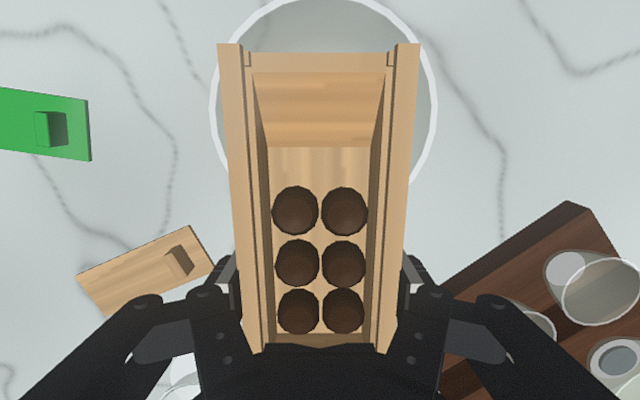

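The box mouth (top of the wrist view) is centred over the bowl. I tip it to 45 degrees first.

```bash
python3 -m pendant '[{"dx":2,"dy":0,"dz":-7,"ax":-6,"ay":0,"az":0,"claw":60},{"dx":3,"dy":3,"dz":-15,"ax":-12,"ay":0,"az":0,"claw":60},{"dx":3,"dy":6,"dz":-22,"ax":-18,"ay":0,"az":0,"claw":60},{"dx":3,"dy":8,"dz":-29,"ax":-24,"ay":0,"az":0,"claw":60},{"dx":3,"dy":9,"dz":-35,"ax":-30,"ay":0,"az":0,"claw":60},{"dx":3,"dy":9,"dz":-40,"ax":-36,"ay":0,"az":0,"claw":60},{"dx":3,"dy":9,"dz":-44,"ax":-41,"ay":0,"az":0,"claw":60},{"dx":3,"dy":9,"dz":-48,"ax":-45,"ay":0,"az":0,"claw":60},{"dx":3,"dy":9,"dz":-48,"ax":-45,"ay":0,"az":0,"claw":60}]' ; python3 - <<'E'
from plan import *
import h
s=h.log();q,P,R=load()[-1];x=np.load('kin.npy');t,_=fk(q,x);print('fk err',(t-P)*1000, s['force'],s['grip_width'],q.round(2))
d=h.grab('side','s11');h.grab('wrist','w11');h.cv2.imwrite('pics/s11c.png',h.cv2.resize(d['image'][100:300,140:340],(600,600)))
for T,o,z in((45,0,.145),(55,.005,.138),(65,.012,.13),(75,.018,.122),(85,.024,.117),(90,.025,.115)): print(T,show(T,o,z))
E
```

```text
clock: 11.47
position: [0.6312, 0.2178, 0.2]
tool_rot: [2.354, 0.001, 0.87]
force: [-0.9, 1.2, -3.3]
grip_width: 0.0658
fk err [0.01477759 0.01194651 0.01440904] [-0.8859954   1.1847979  -3.34031712] 0.06582707938376198 [-0.55  0.64 -0.33  1.8   1.18  1.12 -0.73]
45 (array([0.5, 1.6, 1.8]), array([-0.12,  0.24, -0.24]))
55 (array([ 0.4,  1.6, -6.5]), array([-10.12,   0.26,  -0.22]))
65 (array([  0.4,  -0.5, -12.6]), array([-20.12,   0.28,  -0.2 ]))
75 (array([  0.3,  -6.2, -19. ]), array([-30.12,   0.3 ,  -0.17]))
85 (array([  0.3, -12.6, -26.5]), array([-40.12,   0.32,  -0.15]))
90 (array([  0.2, -17.8, -31.4]), array([-45.12,   0.33,  -0.13]))
```

View pics/s11c.png

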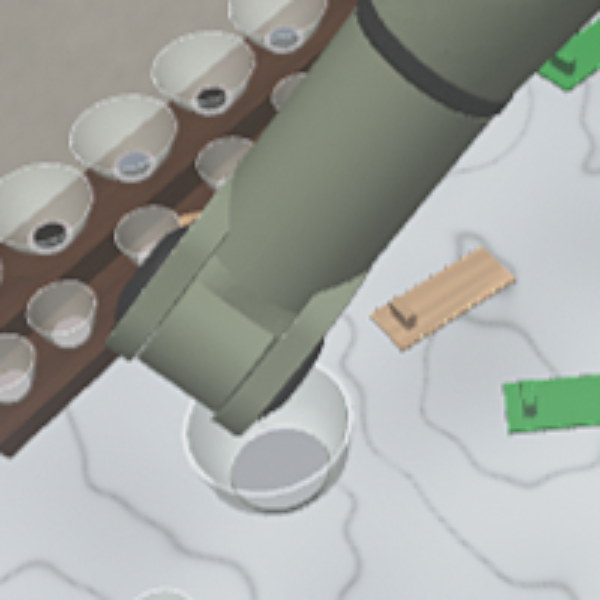

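View pics/w11.png

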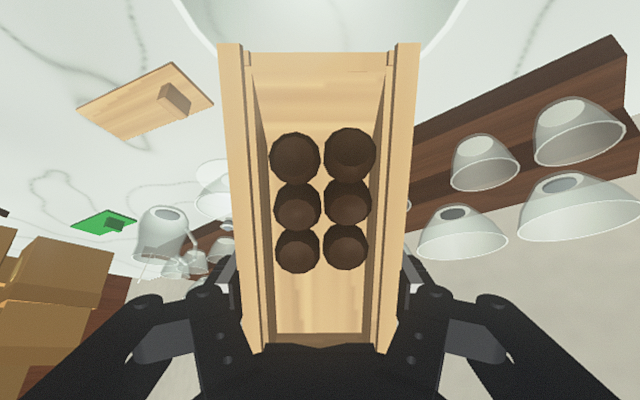

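```bash
python3 -m pendant '[{"dx":0,"dy":2,"dz":-2,"ax":-4,"ay":0,"az":0,"claw":60},{"dx":0,"dy":2,"dz":-5,"ax":-8,"ay":0,"az":0,"claw":60},{"dx":0,"dy":1,"dz":-8,"ax":-12,"ay":0,"az":0,"claw":60},{"dx":0,"dy":0,"dz":-10,"ax":-16,"ay":0,"az":0,"claw":60},{"dx":0,"dy":0,"dz":-12,"ax":-20,"ay":0,"az":0,"claw":60},{"dx":0,"dy":-3,"dz":-15,"ax":-24,"ay":0,"az":0,"claw":60},{"dx":0,"dy":-5,"dz":-18,"ax":-28,"ay":0,"az":0,"claw":60},{"dx":0,"dy":-8,"dz":-20,"ax":-32,"ay":0,"az":0,"claw":60},{"dx":0,"dy":-10,"dz":-24,"ax":-36,"ay":0,"az":0,"claw":60},{"dx":0,"dy":-13,"dz":-27,"ax":-40,"ay":0,"az":0,"claw":60}]' ; python3 - <<'E'
from plan import *
import h
s=h.log();print(s['force'],s['grip_width'],s['qpos'].round(2))
h.grab('wrist','w12')
for T,o,z in((85,.024,.117),(90,.025,.115),(95,.025,.115)): print(T,show(T,o,z))
E
```

```text
clock: 12.4
position: [0.6117, 0.2334, 0.2104]
tool_rot: [1.657, -0.001, 0.863]
force: [0.6, -0.7, -3.2]
grip_width: 0.0657
[ 0.59581051 -0.65425915 -3.17006712] 0.06573633019852788 [-0.9   0.94 -0.12  1.85  1.47  1.62 -1.22]
85 (array([0.8, 2.2, 0.7]), array([0.26, 0.47, 0.14]))
90 (array([ 0.8,  1.4, -6.5]), array([-4.74,  0.46,  0.16]))
95 (array([  0.7,   1.8, -14.9]), array([-9.74,  0.45,  0.18]))
```

View pics/w12.png

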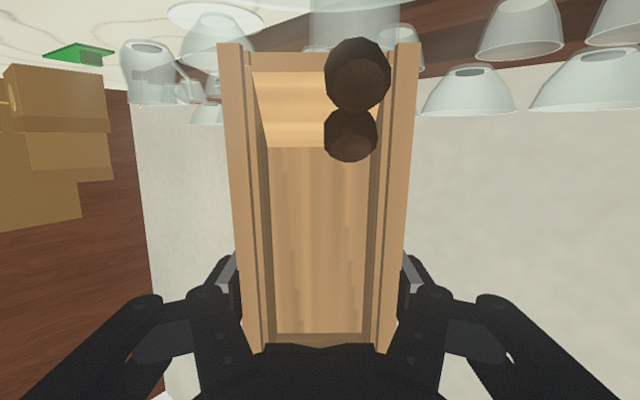

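Four pieces have left and the last two, at px (357,75) and (350,135), are sliding out. I tip a little more and hold.

```bash
python3 -m pendant '[{"dx":0,"dy":1,"dz":-3,"ax":-2,"ay":0,"az":0,"claw":60},{"dx":0,"dy":1,"dz":-6,"ax":-4,"ay":0,"az":0,"claw":60},{"dx":0,"dy":1,"dz":-6,"ax":-4,"ay":0,"az":0,"claw":60},{"dx":0,"dy":1,"dz":-6,"ax":-4,"ay":0,"az":0,"claw":60},{"dx":0,"dy":1,"dz":-6,"ax":-4,"ay":0,"az":0,"claw":60}]' ; python3 - <<'E'
from plan import *
import h
s=h.log();print(s['force'],s['position'])
h.grab('wrist','w13');d=h.grab('scene','sc13');h.cv2.imwrite('pics/sc13c.png',h.cv2.resize(d['image'][150:270,330:470],(700,600),interpolation=2))
E
```

```text
clock: 12.87
position: [0.6072, 0.2378, 0.2119]
tool_rot: [1.591, -0.001, 0.865]
force: [-0.3, 0.8, -2.3]
grip_width: 0.0659
[-0.30649712  0.79065648 -2.33602819] [0.60722827 0.23784425 0.2119021 ]
```

View pics/w13.png

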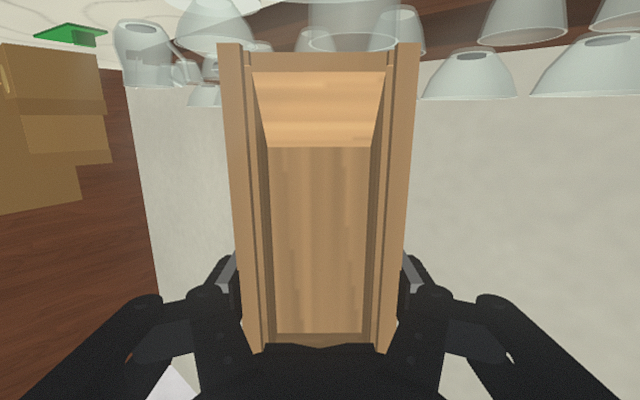

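View pics/sc13c.png

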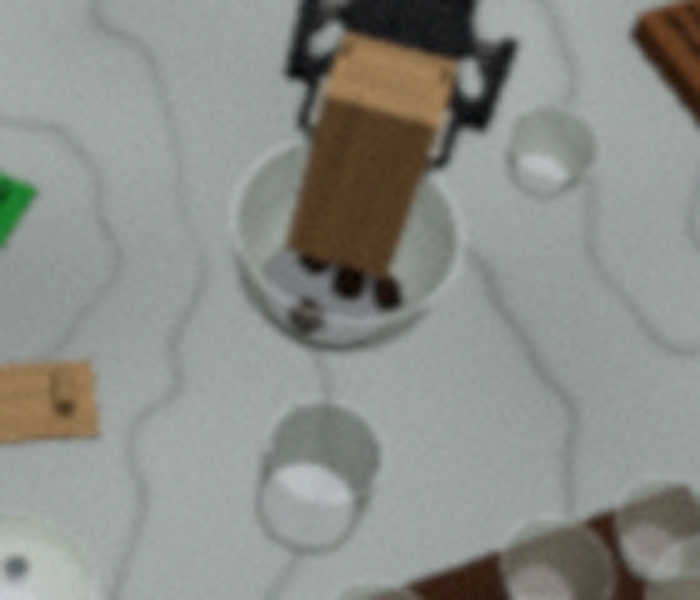

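The box is empty, and the bowl shows four pieces with the rest hidden behind the box. I tip it back along the same path.

```bash
python3 - <<'E'
from plan import *
for T,o,z in((80,.024,.135),(65,.015,.145),(45,0,.16),(30,-.01,.17)): print(T,show(T,o,z))
E
```

```text
80 (array([ 0.1, 13.8, 13.8]), array([ 8.91,  0.38, -0.09]))
65 (array([ 0.2, 12.4, 27.2]), array([23.91,  0.37, -0.14]))
45 (array([ 0.3,  3.8, 36. ]), array([43.91,  0.34, -0.2 ]))
30 (array([ 0.3, -8.6, 37.8]), array([58.91,  0.32, -0.25]))
```

```bash
python3 -m pendant '[{"dx":0,"dy":10,"dz":7,"ax":4,"ay":0,"az":0,"claw":60},{"dx":0,"dy":14,"dz":14,"ax":9,"ay":0,"az":0,"claw":60},{"dx":0,"dy":13,"dz":19,"ax":15,"ay":0,"az":0,"claw":60},{"dx":0,"dy":13,"dz":25,"ax":21,"ay":0,"az":0,"claw":60},{"dx":0,"dy":11,"dz":29,"ax":27,"ay":0,"az":0,"claw":60},{"dx":0,"dy":9,"dz":31,"ax":33,"ay":0,"az":0,"claw":60},{"dx":0,"dy":6,"dz":34,"ax":39,"ay":0,"az":0,"claw":60},{"dx":0,"dy":3,"dz":36,"ax":45,"ay":0,"az":0,"claw":60},{"dx":0,"dy":-3,"dz":37,"ax":52,"ay":0,"az":0,"claw":60},{"dx":0,"dy":-8,"dz":38,"ax":58,"ay":0,"az":0,"claw":60}]' ; python3 - <<'E'
from plan import *
import h
h.log()
for T,o,z in((30,-.01,.17),(15,-.02,.178),(0,-.03,.185)): print(T,show(T,o,z))
E
```

```text
clock: 13.8
position: [0.6361, 0.2147, 0.2049]
tool_rot: [2.605, -0.004, 0.868]
force: [0.7, -0.6, -2.8]
grip_width: 0.0657
30 (array([-0.7, -0.9,  1.9]), array([ 0.73, -0.09, -0.33]))
15 (array([ -0.8, -13.3,  13.9]), array([15.73, -0.14, -0.32]))
0 (array([ -0.9, -32.2,  23.8]), array([30.73, -0.18, -0.3 ]))
```

```bash
python3 -m pendant '[{"dx":-1,"dy":-5,"dz":7,"ax":7,"ay":0,"az":0,"claw":60},{"dx":-1,"dy":-12,"dz":13,"ax":14,"ay":0,"az":0,"claw":60},{"dx":-1,"dy":-20,"dz":18,"ax":21,"ay":0,"az":0,"claw":60},{"dx":-1,"dy":-29,"dz":22,"ax":28,"ay":0,"az":0,"claw":60},{"dx":-1,"dy":-32,"dz":24,"ax":30.7,"ay":-0.2,"az":-0.3,"claw":60},{"dx":-1,"dy":-32,"dz":24,"ax":30.7,"ay":-0.2,"az":-0.3,"claw":60}]' ; python3 - <<'E'
from plan import *
import h
s=h.log(); hd=np.array([np.cos(1.2917),np.sin(1.2917)]);b=np.array([.5233,-.1725])+hd*-.015
print(s['position'],h.delta([*b,.168],h.down(-.277)))
E
```

```text
clock: 14.3
position: [0.6248, 0.2199, 0.1651]
tool_rot: [3.139, 0.005, 0.866]
force: [0.0, -0.3, -2.5]
grip_width: 0.0658
[0.62484225 0.21993645 0.16509584] (array([-3.785e+02,  1.829e+02, -3.000e-01]), array([ 0.32,  0.18, 65.52]))
```

```bash
python3 -m pendant '[{"dx":-15,"dy":7,"dz":0,"ax":0,"ay":0,"az":2,"claw":60},{"dx":-43,"dy":20,"dz":0,"ax":0,"ay":0,"az":7,"claw":60},{"dx":-73,"dy":35,"dz":0,"ax":0,"ay":0,"az":12,"claw":60},{"dx":-103,"dy":50,"dz":0,"ax":0,"ay":0,"az":17,"claw":60},{"dx":-133,"dy":64,"dz":0,"ax":0,"ay":0,"az":22,"claw":60},{"dx":-163,"dy":79,"dz":0,"ax":0,"ay":0,"az":28,"claw":60},{"dx":-193,"dy":93,"dz":0,"ax":0,"ay":0,"az":33,"claw":60},{"dx":-223,"dy":108,"dz":0,"ax":0,"ay":0,"az":38,"claw":60},{"dx":-253,"dy":122,"dz":0,"ax":0,"ay":0,"az":43,"claw":60},{"dx":-283,"dy":137,"dz":0,"ax":0,"ay":0,"az":48,"claw":60}]' ; python3 - <<'E'
from plan import *
import h
s=h.log(); hd=np.array([np.cos(1.2917),np.sin(1.2917)]);b=np.array([.5233,-.1725])+hd*-.015
print(s['position'],h.delta([*b,.168],h.down(-.277)))
d=h.grab('scene','sc14');h.cv2.imwrite('pics/sc14c.png',h.cv2.resize(d['image'][150:270,330:470],(700,600),interpolation=2))
E
```

```text
clock: 15.13
position: [0.5452, -0.0823, 0.1688]
tool_rot: [3.132, -0.003, 0.031]
force: [-0.1, 0.8, -2.0]
grip_width: 0.0657
[ 0.54522082 -0.08228649  0.16877654] (array([-29.3, 103.8,   1.7]), array([ 0.51, -0.23, 17.65]))
```

View pics/sc14c.png

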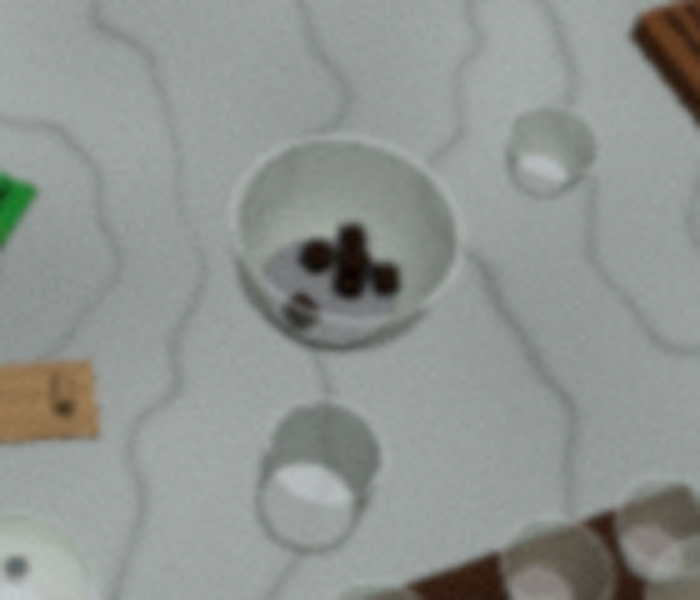

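All six pieces lie in the bowl (crop px 316,256; 351,236; 351,262; 351,285; 385,279; 302,310), and the bowl has not moved. I continue to the box's place.

```bash
python3 -m pendant '[{"dx":-8,"dy":28,"dz":0,"ax":0,"ay":0,"az":5,"claw":60},{"dx":-16,"dy":56,"dz":0,"ax":0,"ay":0,"az":10,"claw":60},{"dx":-23,"dy":82,"dz":0,"ax":0,"ay":0,"az":14,"claw":60},{"dx":-28,"dy":98,"dz":0,"ax":0.3,"ay":-0.2,"az":17.5,"claw":60},{"dx":-28,"dy":100,"dz":1,"ax":0.3,"ay":-0.2,"az":17.5,"claw":60},{"dx":-28,"dy":100,"dz":1,"ax":0.3,"ay":-0.2,"az":17.5,"claw":60},{"dx":-28,"dy":100,"dz":1,"ax":0.3,"ay":-0.2,"az":17.5,"claw":60},{"dx":-28,"dy":100,"dz":1,"ax":0.3,"ay":-0.2,"az":17.5,"claw":60}]' ; python3 - <<'E'
from plan import *
import h
s=h.log(); hd=np.array([np.cos(1.2917),np.sin(1.2917)]);b=np.array([.5233,-.1725])+hd*-.015
print(s['position'],h.delta([*b,.0165],h.down(-.277)))
E
```

```text
clock: 15.85
position: [0.5219, -0.1806, 0.1677]
tool_rot: [3.14, 0.001, -0.269]
force: [-0.4, -0.0, -2.7]
grip_width: 0.0656
[ 0.52186494 -0.18063531  0.16771711] (array([ -0.8,   6.5, 151.2]), array([0.09, 0.06, 0.47]))
```

```bash
python3 -m pendant '[{"dx":0,"dy":2,"dz":30,"ax":0,"ay":0,"az":0,"claw":60},{"dx":0,"dy":2,"dz":65,"ax":0,"ay":0,"az":0,"claw":60},{"dx":0,"dy":2,"dz":100,"ax":0,"ay":0,"az":0,"claw":60},{"dx":0,"dy":2,"dz":125,"ax":0,"ay":0,"az":0,"claw":60},{"dx":0,"dy":2,"dz":140,"ax":0,"ay":0,"az":0,"claw":60},{"dx":0,"dy":2,"dz":147,"ax":0,"ay":0,"az":0,"claw":60},{"dx":0,"dy":2,"dz":150,"ax":0,"ay":0,"az":0,"claw":60},{"dx":0,"dy":2,"dz":150,"ax":0,"ay":0,"az":0,"claw":60}]' ; python3 -c "
from h import *
s=log();print(s['position'],s['tool_rot'],s['force'])"
```

```text
clock: 16.52
position: [0.521, -0.1836, 0.0177]
tool_rot: [3.14, 0.001, -0.27]
force: [0.3, -0.9, -2.5]
grip_width: 0.0656
[ 0.52099789 -0.18363353  0.01769089] [ 3.13998596e+00  1.35135843e-03 -2.70360200e-01] [ 0.31619636 -0.88937    -2.51146467]
```

```bash
python3 -m pendant '[{"dx":0,"dy":0,"dz":1,"ax":0,"ay":0,"az":0,"claw":60},{"dx":0,"dy":0,"dz":2,"ax":0,"ay":0,"az":0,"claw":60},{"dx":0,"dy":0,"dz":3,"ax":0,"ay":0,"az":0,"claw":60},{"dx":0,"dy":0,"dz":3,"ax":0,"ay":0,"az":0,"claw":60}]' ; python3 -c "
from h import *
s=log();print(s['position'],s['tool_rot'],s['force'])"
```

```text
clock: 16.85
position: [0.521, -0.1844, 0.015]
tool_rot: [3.14, 0.0, -0.272]
force: [0.7, -0.7, -0.8]
grip_width: 0.0657
[ 0.5209864  -0.18442452  0.0150325 ] [ 3.13977189e+00  4.32226779e-04 -2.71656608e-01] [ 0.7011329  -0.68106623 -0.8293196 ]
```

```bash
python3 -m pendant '[{"dx":0,"dy":0,"dz":0.5,"ax":0,"ay":0,"az":0,"claw":60},{"dx":0,"dy":0,"dz":0.5,"ax":0,"ay":0,"az":0,"claw":85},{"dx":0,"dy":0,"dz":0.5,"ax":0,"ay":0,"az":0,"claw":85},{"dx":0,"dy":0,"dz":0.5,"ax":0,"ay":0,"az":0,"claw":85},{"dx":0,"dy":0,"dz":-10,"ax":0,"ay":0,"az":0,"claw":85},{"dx":0,"dy":0,"dz":-35,"ax":0,"ay":0,"az":0,"claw":85},{"dx":0,"dy":0,"dz":-75,"ax":0,"ay":0,"az":0,"claw":85},{"dx":0,"dy":0,"dz":-115,"ax":0,"ay":0,"az":0,"claw":85},{"dx":0,"dy":0,"dz":-150,"ax":0,"ay":0,"az":0,"claw":85},{"dx":0,"dy":0,"dz":-150,"ax":0,"ay":0,"az":0,"claw":85}]' ; python3 - <<'E'
from h import *
s=log();print(s['position'],s['force'])
grab('wrist','w20');d=grab('side','s20');cv2.imwrite('pics/s20c.png',cv2.resize(d['image'][120:280,180:400],(800,582)));grab('scene','sc20')
E
```

```text
clock: 17.68
position: [0.5235, -0.1847, 0.1717]
tool_rot: [3.139, -0.007, -0.272]
force: [0.5, -0.5, -0.5]
grip_width: 0.0853
[ 0.52354598 -0.18468735  0.17171018] [ 0.49980835 -0.53967176 -0.50173017]
```

View pics/s20c.png

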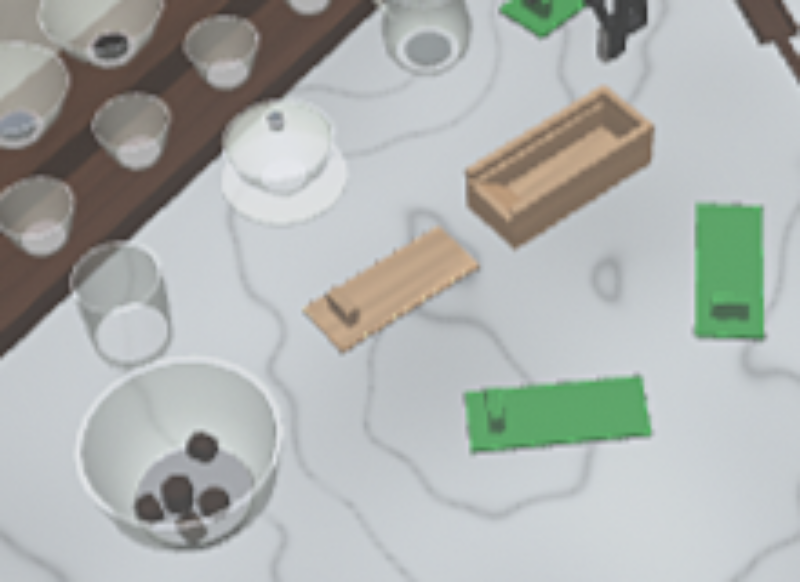

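View pics/sc20.png

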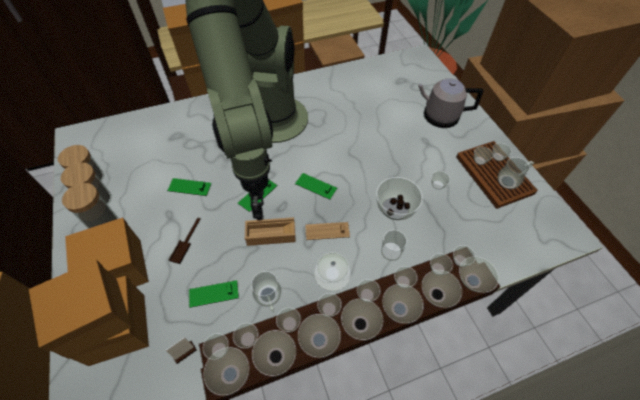

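View pics/w20.png

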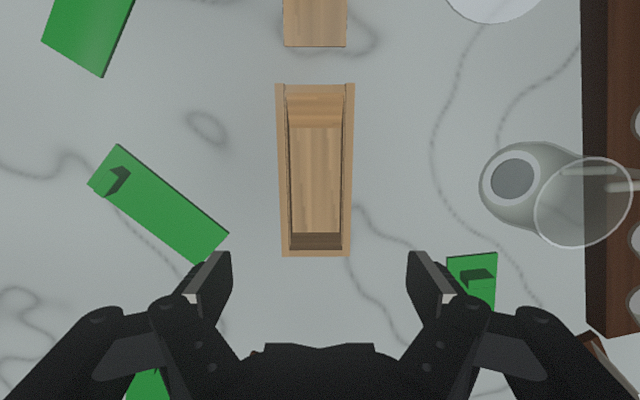

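```bash
python3 - <<'E'
from h import *
a=cv2.imread('pics/side0.png');d=cv2.imread('pics/s20.png')[210:275,195:265];e=cv2.imread('pics/sc20.png')[170:225,370:430]
cv2.imwrite('pics/z.png',np.hstack([cv2.resize(d,(400,371),interpolation=2),cv2.resize(e,(400,371),interpolation=2)]))
E
```

```text
(no output)
```

View pics/z.png

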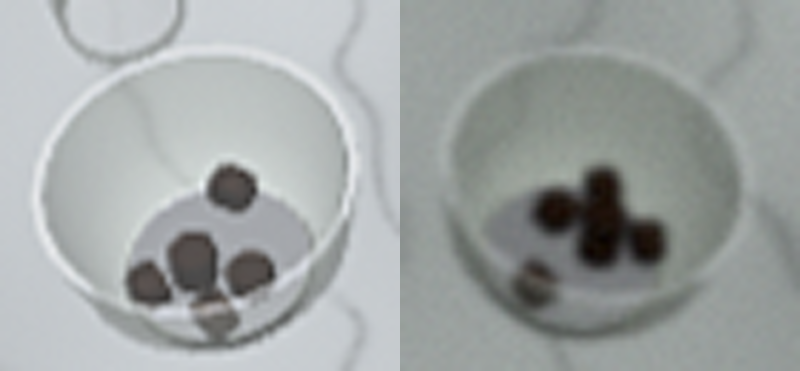

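```bash
python3 - <<'E'
from h import *
from scipy.optimize import least_squares
S=load('sc20');D=load('s20')
s=lambda u,v:(370+(u-400)*60/400,170+v*55/371.); d=lambda u,v:(195+u*70/400,210+v*65/371.)
for n,a,b in (('outlier',s(535,283),d(232,187)),('near',s(603,185),d(215,315)),('right',s(648,240),d(148,283)),('left',s(555,210),d(250,272)),('top of stack',s(605,215),d(193,250))):
    r=least_squares(lambda p:np.r_[proj(S,p)[0]-a,proj(D,p)[0]-b],[.57,.27,.02]);print(n,r.x.round(3),np.abs(r.fun).max().round(1),'rad',np.hypot(*(r.x[:2]-[.574,.266])).round(3))
t=np.linspace(0,2*np.pi,200)
def ext(dd,p):
    q=proj(dd,np.c_[p[0]+.078*np.cos(t),p[1]+.078*np.sin(t),0*t+.085]);return q.min(0),q.max(0)
for n in ('scene','side'):
    i0=cv2.imread(f'pics/{n}0.png');i1=cv2.imread(f"pics/{'sc20' if n=='scene' else 's20'}.png")
    print(n,cv2.absdiff(i0,i1)[170:190,375:425].mean() if n=='scene' else cv2.absdiff(i0,i1)[215:235,200:258].mean())
E
```

```text
outlier [0.59  0.236 0.019] 0.1 rad 0.035
near [0.548 0.297 0.019] 0.1 rad 0.04
right [0.587 0.302 0.019] 0.2 rad 0.038
left [0.552 0.267 0.015] 0.1 rad 0.022
top of stack [0.574 0.281 0.034] 0.2 rad 0.015
scene 3.782
side 7.920114942528736
```

```bash
python3 -m pendant '[{"dx":0,"dy":0,"dz":0,"ax":0,"ay":0,"az":0,"claw":85},{"dx":0,"dy":0,"dz":0,"ax":0,"ay":0,"az":0,"claw":85},{"dx":0,"dy":0,"dz":0,"ax":0,"ay":0,"az":0,"claw":85}]'; python3 -c "
from workcell import job_done
print(job_done())"
```

```text
clock: 18.08
position: [0.5205, -0.1838, 0.1637]
tool_rot: [3.14, 0.003, -0.271]
force: [0.2, -0.4, 1.0]
grip_width: 0.0852
the job is handed in; nothing more can be done
None
```

The job is handed in at about 18 s, and the last pictures show everything as asked. I lifted the lid over the stop lips, drew it out and laid it flat with its pull up. Then I carried the box to the bowl, tipped it to about 89 degrees just above the rim, and stood the empty box back at its starting place.

- **Tea pieces:** five of the six show up as separate spots in the bowl, 15 to 40 mm from its axis. I took the sixth to be under the piece on top of the central pile. It is not visible on its own, but the scene view right after pouring looked like six pieces, and none lie on the table or in the box.
- **Box and lid:** by eye, both stand or lie flat on the table. I did not measure their tilt.
- **Bowl and other tea ware:** the bowl and the other tea ware look unmoved. I checked the bowl by eye and a rough picture comparison only, not by measuring its position again.
- **Robot:** the gripper is open and clear of everything, and no check failed or disagreed.

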